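Put the sash handles and knobs away in the fittings drawer

ROBOT

A 7-joint arm with a two-finger parallel gripper is mounted at the origin on the work surface. World frame = base frame: x ahead of the robot, y to its left, z up, the work surface at z = 0. Lengths are in m, angles in rad, forces in N, time in s.
With the tool pointing down it reaches from about 0.4 to 0.85 m from the base axis. Payload 4.5 kg.
Tool frame: the origin (TCP) lies midway between the tips of the shut fingers; the grasp point (between the pads) lies 19 mm behind it; z points along the fingers, y is the line along which they close (so a half turn about z gives the same grasp; the last joint's range is limited). The gripper opens to 88 mm and grips with 3 to 60 N. Pads are 18 mm wide; open, the fingers measure 123 mm over their backs; the gripper's body (75 mm by 187 mm) begins 45 mm behind the grasp point.
Start: joints at [-1.077, 0.689, -0.195, 1.565, 0.157, 0.902, -0.215], TCP at [0.277, 0.56, 0.209] pointing down, gripper open.
Joint ranges: [-3.01, 3.01], [-0.46, 2.08], [-1.47, 1.51], [0.13, 2.56], [-1, 4.14], [0.04, 2.09], [-2.66, 2.66]. Speed limits (rad/s): [2.57, 2.57, 3.14, 3.14, 3.14, 3.14, 3.14].

INTERFACE

Orientations are given as a unit quaternion [w, x, y, z].
In Python, from rig import bot gives the robot as it stands.
- The arm moves only by the tool drive_tool, never from a script. Its argument "increments" is a list of rows, each a list of 2 entries, a list of its own where there are three numbers: the shift along the tool's x, y, z normalised to -1 to 1, where 1 is 100 cm, then the turn, a rotation vector about the tool's x, y, z normalised to -1 to 1, where 1 is 6 degrees. A call has 1 to 20 rows; each row shifts and turns the commanded pose from where the row before left it, along the tool's axes as they then stand; what a row does not reach is not made up. A row lasts 1/10 s, in which the tool goes at most 50 mm and 8.59 degrees, less where a joint would pass 70% of its speed; a pose out of reach is approached as far as the arm can. A call with a number of a shift or a turn outside -1 to 1 is refused whole. A call with a gripper value outside its range is refused whole. "hand" is the gripper's target within -1 to 1 (fully open at 1, half-way at 0, shut at -1), set as the call begins (left out, the last holds). The fingers move at their own pace and stop on an object; "squeeze" is the grip in N (left out, the last holds). Time passes only in rows, so rows that do not move let the fingers close. It gives the time, the measured TCP pose, the force, the opening and the grip force at its end, in the units of the state.
- bot.get_state(): the state, without advancing time (a new reading comes with each control period).
- bot.read_camera(name): name is "scene" or "side" or "wrist"; returns a dict with "color" (400x640x3 uint8, red, green, blue), "camera_matrix" (3x3 intrinsics, pixels), "dist" ([k1, k2, p1, p2, k3] as OpenCV has them; the pictures are not rectified), "view" (4x4, takes a point from world to camera coordinates). Camera axes: x right, y down, z forward; pixel columns grow to the right and rows downward; lengths in m; the calibration is good to about 2 mm. A picture is of the moment at which its call begins. There is no depth.
- bot.sign_off(): hands the job in; it is judged then, once.
The state is a dict: "time": time; "qpos": joint angles; "qvel": joint speeds; "tau": joint torques, N m; "ee_pos": TCP position; "ee_rot": TCP orientation; "force": force on the tool from outside, world axes, zero at the start; "moment": the same for the moment, N m; "finger_gap": finger opening in m; "grasp_force": force on a finger pad.
Only numpy, scipy, OpenCV 4.12 (cv2) and the standard library are available. Lean on these libraries where they do the work, as an engineer would, in place of code of your own. Each camera call takes 0.05 s, during which the arm holds its last target. There are 200 camera calls.

TASK

Pull the drawer of the low grey cabinet wide open, pick every bow handle and every round knob out of the crate of mixed fittings, and put the bow handles in the drawer's wide compartment and the knobs in its narrow one; then slide the drawer fully shut. The hinge, strap, bolt and corner iron stay in the crate, and the other things on the bench are left alone.

Things in the scene. Friction and masses are not known exactly. Their poses are not given: they have to be found in the camera images.
- bow1_c (a point): bare steel bow (D-shaped pull) handle, one of up to three, absent in some starts: a straight round bar 12 mm thick and 88 mm long, carried on two 10 mm posts with round 20 mm feet 76 mm apart; 96 mm long, 38 mm high over all, about 110 g. It starts standing on its feet in the crate. This point is the middle of the bar (32 mm above the underside of the feet); x along the bar, z from the feet to the bar
- bow2_c (a point): bare steel bow (D-shaped pull) handle, one of up to three, absent in some starts: a straight round bar 12 mm thick and 88 mm long, carried on two 10 mm posts with round 20 mm feet 76 mm apart; 96 mm long, 38 mm high over all, about 110 g. It starts standing on its feet in the crate. This point is the middle of the bar (32 mm above the underside of the feet); x along the bar, z from the feet to the bar
- bow3_c (a point): bare steel bow (D-shaped pull) handle, one of up to three, absent in some starts: a straight round bar 12 mm thick and 88 mm long, carried on two 10 mm posts with round 20 mm feet 76 mm apart; 96 mm long, 38 mm high over all, about 110 g. It starts standing on its feet in the crate. This point is the middle of the bar (32 mm above the underside of the feet); x along the bar, z from the feet to the bar
- knob1_c (a point): bare steel door knob, one of up to three, absent in some starts: a 32 x 32 x 5 mm square rose (base), a 16 mm neck and a round head of 30 mm diameter and 18 mm height on top (from 20 to 38 mm above the underside); 38 mm high, about 80 g. It starts standing on its rose in the crate. This point is its centre, 19 mm above the underside; z from the rose to the head
- knob2_c (a point): bare steel door knob, one of up to three, absent in some starts: a 32 x 32 x 5 mm square rose (base), a 16 mm neck and a round head of 30 mm diameter and 18 mm height on top (from 20 to 38 mm above the underside); 38 mm high, about 80 g. It starts standing on its rose in the crate. This point is its centre, 19 mm above the underside; z from the rose to the head
- knob3_c (a point): bare steel door knob, one of up to three, absent in some starts: a 32 x 32 x 5 mm square rose (base), a 16 mm neck and a round head of 30 mm diameter and 18 mm height on top (from 20 to 38 mm above the underside); 38 mm high, about 80 g. It starts standing on its rose in the crate. This point is its centre, 19 mm above the underside; z from the rose to the head
- crate_in (a point): centre of the inner floor of a shallow open wooden crate, fixed to the bench; the floor is 6 mm above the bench, inside 240 (x) by 362 (y) mm, walls 6 mm thick, rims 30 mm above the bench
- cab_drawer0 (a joint): travel of the one drawer of a low grey cabinet (280 deep, 260 wide, 100 mm high, fixed to the bench), m: 0 fully shut, 0.198 fully open; it starts shut or up to 40 mm open, slides with about 1 N of friction and stays where it is left. The front panel's top edge is about 86 mm above the bench
- cab_drawer0_handle (a point): middle of the drawer's bar handle: horizontal, 11 mm thick, 120 mm long along y, 35 mm in front of the drawer front, 62 mm above the bench (38 mm below the cabinet's top); x points into the cabinet, so the drawer opens towards -x. It moves with the drawer
- wide_in (a point): on the floor of the drawer's wide compartment, at its front end against the front wall, half-way across; it runs 235 mm from here along +x (to the back) and is 130 mm wide (y). Floor 22 mm above the bench, drawer walls 56 mm higher; a 6 mm divider, 35 mm high, parts it from the narrow compartment on its -y side. With the drawer open by d it is uncovered up to x = d - 7 mm. Moves with the drawer
- narrow_in (a point): on the floor of the drawer's narrow compartment, at its front end, half-way across; 235 mm long (along +x from here) and 82 mm wide (y), otherwise as the wide one
- hinge_c (a point): butt hinge, folded, 64 x 34 x 10 mm, a bystander in the crate; its centre
- strap_c (a point): flat strap with four screw holes, 94 x 18 x 5 mm, a bystander in the crate; its centre
- bolt_c (a point): barrel bolt, 92 x 28 x 16 mm, a bystander in the crate; its centre
- angle_c (a point): flat L-shaped corner iron, 46 x 46 x 5 mm, a bystander in the crate; its centre
- bottle: clear plastic bottle, 60 mm across, 190 mm high, standing on the bench beyond the crate; origin under its centre
- tin: tin, 84 mm across, 95 mm high, on the bench; origin under its centre
- brush: paint brush lying on the bench
- driver: screwdriver lying on the bench

How it is judged:
By the outcome, as a careful person would: the job done as asked, in the order asked, and still so for the second after the job is handed in, with the robot touching nothing.
Of bow1, bow2, bow3, knob1, knob2, knob3 only 4 to 6 are there at a start; the rules pass over those that are not, and their reading is None.
At some moment in a run one of bow1, bow2, bow3, knob1, knob2, knob3 may be knocked a few centimetres aside while the robot is not near it.
Once in a run the grip may slacken for a moment while it holds something.
It also fails if it takes over 210 s, if anything falls off the work surface, if the arm or the gripper's body presses on something with over 40 N, if the wrist force passes 120 N, or if a joint passes its speed limit or range.

## Working session

There is one attempt and no reset: what is moved stays moved. The work goes in short steps, Python scripts to look and compute and a tool call to move; the robot and the scene stay as the last step left them, time stands still between calls to the robot, and variables do not carry over. Pictures are saved under pics/ and viewed, at most 14 in all, crops included, and the job is handed in when it is done.

Besides the shell and the picture viewer there is one more tool, called after ">>>" as name(argument=value, ...) on one line, values as JSON. drive_tool: Moves the arm, as the interface text tells. Scaled input: -1 to 1 covers 100 cm each way for a shift and 6 degrees each way for a turn. Its arguments: {"type":"object","properties":{"increments":{"type":"array","items":{"type":"array"}},"hand":{"type":"number"},"squeeze":{"type":"number"}},"required":["increments"]}

```bash
ls; mkdir -p pics; cat > h.py <<'E'
import numpy as np,cv2
from rig import bot
def cam(n,save=None):
    c=bot.read_camera(n)
    if save: cv2.imwrite('pics/'+save+'.png',c['color'][:,:,::-1])
    return c
def ray(c,uv):
    K=np.array(c['camera_matrix']);d=np.array(c['dist'],float);V=np.array(c['view'])
    p=cv2.undistortPoints(np.array(uv,float).reshape(-1,1,2),K,d).reshape(-1,2)
    R=V[:3,:3];o=-R.T@V[:3,3]
    D=np.c_[p,np.ones(len(p))]@R
    return o,D
def onz(c,uv,z):
    o,D=ray(c,uv); return o+D*((z-o[2])/D[:,2])[:,None]
def proj(c,P):
    V=np.array(c['view']);r=cv2.Rodrigues(V[:3,:3])[0]
    return cv2.projectPoints(np.array(P,float).reshape(-1,1,3),r,V[:3,3],np.array(c['camera_matrix']),np.array(c['dist'],float))[0].reshape(-1,2)
E
python3 - <<'E'
from h import *
for n in('scene','side','wrist'):
    c=cam(n,n+'0');print(n,ray(c,[[320,200]]))
s=bot.get_state();print(s)
E
```

```text
pics
scene (array([1.47439864, 0.75286223, 1.18354323]), array([[-0.58042327, -0.4113393 , -0.70282327]]))
side (array([ 0.25450046, -0.84749421,  1.01889979]), array([[ 0.243712  ,  0.68348549, -0.68812958]]))
wrist (array([0.21269915, 0.59185621, 0.38396152]), array([[ 0.26717894, -0.12667762, -0.95540671]]))
{'time': 0.15, 'qpos': array([-1.07719561,  0.68981309, -0.19450764,  1.56610759,  0.15731396,
        0.90249843, -0.21511869]), 'qvel': array([ 4.52906774e-04, -2.78090470e-03, -3.98063367e-07, -1.47282269e-03,
       -1.97738579e-04,  3.22614698e-04, -1.17126228e-03]), 'tau': array([-1.47514402e-03, -5.27865279e+01, -1.26854707e+00, -1.53586972e+01,
       -5.24882355e-02,  3.88885819e-03,  1.14141044e-04]), 'ee_pos': array([0.27716944, 0.55958925, 0.20857956]), 'ee_rot': array([-1.01230739e-04,  2.27860786e-01,  9.73693456e-01, -7.11207282e-04]), 'force': array([-0.14182822, -0.02606967,  0.6386749 ]), 'moment': array([-0.05880737,  0.06884311, -0.00828998]), 'grasp_force': 0.0, 'finger_gap': 0.08828175416292539}
```

View pics/scene0.png

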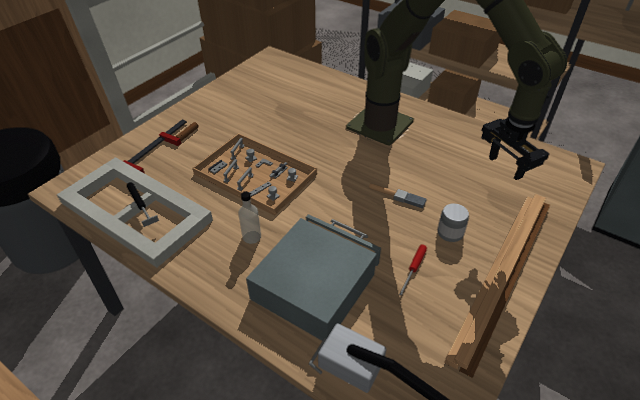

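View pics/side0.png

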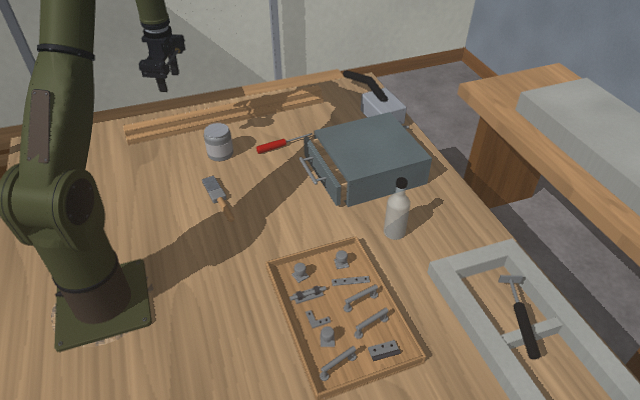

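The scene view shows the crate around (255,175), the cabinet at (315,270) and its handle at (345,228). In the side view the crate spans (270-425, 238-393), with 3 knobs at about (300,271), (342,259) and (328,335), and 3 bows at about (361,297), (372,320) and (339,362). The cabinet handle is at (310,168).

```bash
python3 - <<'E'
from h import *
a=cv2.imread('pics/side0.png');cv2.imwrite('pics/sc.png',cv2.resize(a[230:400,260:435],None,fx=4.4,fy=3.5,interpolation=cv2.INTER_CUBIC)[:595])
cv2.imwrite('pics/sc2.png',cv2.resize(a[110:210,290:440],None,fx=5,fy=5,interpolation=cv2.INTER_CUBIC))
c=cam('side');
print('rim',onz(c,[[269,264],[357,238],[427,356],[320,393]],.03).round(3))
print('cabtop',onz(c,[[314,134],[384,119],[430,157],[348,180]],.1).round(3))
print('handle',onz(c,[[304,156],[317,183]],.062).round(3))
c=cam('scene')
print('handle',onz(c,[[307,216],[367,239]],.062).round(3))
print('cabtop',onz(c,[[303,217],[378,253]],.1).round(3))
E
```

```text
rim [[ 0.404 -0.043  0.03 ]
 [ 0.648 -0.036  0.03 ]
 [ 0.658 -0.401  0.03 ]
 [ 0.413 -0.402  0.03 ]]
cabtop [[0.662 0.351 0.1  ]
 [0.899 0.351 0.1  ]
 [0.943 0.129 0.1  ]
 [0.68  0.115 0.1  ]]
handle [[0.613 0.303 0.062]
 [0.609 0.173 0.062]]
handle [[0.63  0.104 0.062]
 [0.604 0.309 0.062]]
cabtop [[0.669 0.119 0.1  ]
 [0.66  0.376 0.1  ]]
```

View pics/sc.png

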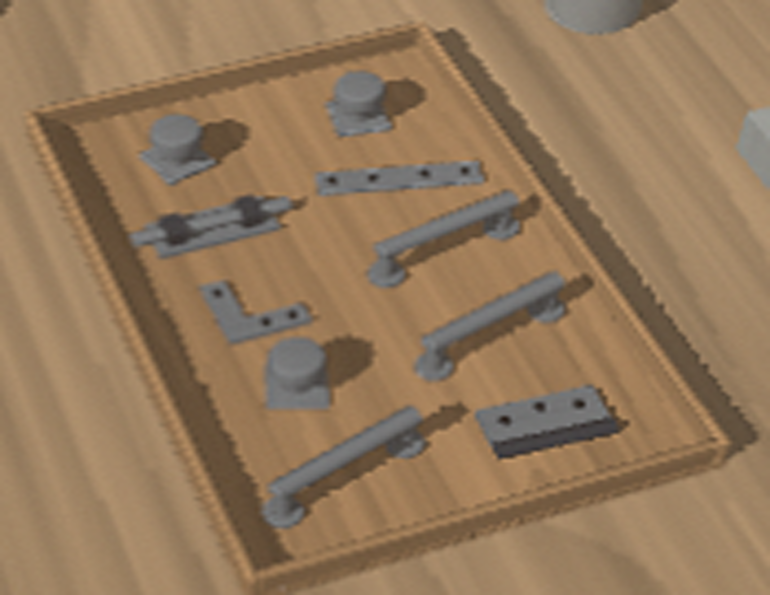

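View pics/sc2.png

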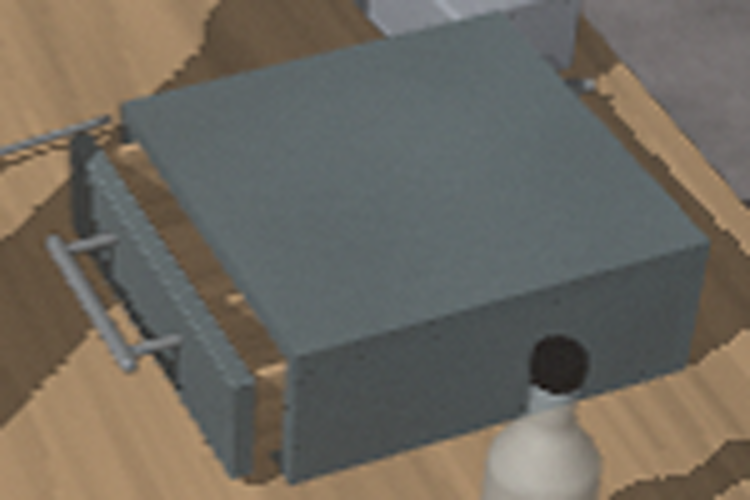

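The crate crop shows 3 knobs with heads at (175,130), (357,87) and (297,357), and 3 bows with bars (384,246)-(512,200), (430,340)-(557,280) and (278,486)-(414,416). The cabinet crop shows the drawer slightly open, with handle ends at (52,242) and (128,365).

```bash
python3 - <<'E'
from h import *
c=cam('side')
f=lambda p:[[290+x/5-.4,110+y/5-.4] for x,y in p]
g=lambda p:[[260+x/4.4-.4,230+y/3.5-.4] for x,y in p]
print('cab',onz(c,f([(122,102),(500,10),(708,242),(290,358)]),.1).round(3))
print('handle',onz(c,f([(52,242),(128,365)]),.062).round(3))
print('front',onz(c,f([(95,152),(250,382)]),.086).round(3))
print('knobs',onz(c,g([(175,128),(357,85),(297,355)]),.042).round(3))
b=onz(c,g([(384,246),(512,200),(430,340),(557,280),(278,486),(414,416)]),.039)
for i in range(3):
    p,q=b[2*i],b[2*i+1];print('bow',((p+q)/2).round(3),np.linalg.norm(p-q).round(3),np.degrees(np.arctan2(*(q-p)[1::-1])).round(1))
print('strap',onz(c,g([(316,180),(484,170),(318,192),(486,182)]),.011).round(3))
print('bolt',onz(c,g([(135,238),(290,200),(165,255)]),.014).round(3),'hinge',onz(c,g([(478,410),(595,390),(622,425),(500,455)]),.014).round(3))
print('angle',onz(c,g([(205,285),(232,338),(312,316)]),.011).round(3))
E
```

```text
cab [[0.669 0.37  0.1  ]
 [0.934 0.383 0.1  ]
 [0.944 0.124 0.1  ]
 [0.677 0.111 0.1  ]]
handle [[0.598 0.298 0.062]
 [0.605 0.176 0.062]]
front [[0.642 0.345 0.086]
 [0.655 0.114 0.086]]
knobs [[ 0.472 -0.085  0.042]
 [ 0.583 -0.082  0.042]
 [ 0.474 -0.28   0.042]]
bow [ 0.586 -0.21   0.039] 0.081 8.5
bow [ 0.582 -0.281  0.039] 0.082 13.8
bow [ 0.474 -0.348  0.039] 0.081 15.0
strap [[ 0.54  -0.133  0.011]
 [ 0.633 -0.156  0.011]
 [ 0.537 -0.143  0.011]
 [ 0.63  -0.166  0.011]]
bolt [[ 0.428 -0.148  0.014]
 [ 0.519 -0.146  0.014]
 [ 0.439 -0.167  0.014]] hinge [[ 0.552 -0.331  0.014]
 [ 0.614 -0.338  0.014]
 [ 0.616 -0.364  0.014]
 [ 0.55  -0.363  0.014]]
angle [[ 0.452 -0.195  0.011]
 [ 0.453 -0.239  0.011]
 [ 0.498 -0.237  0.011]]
```

>>> drive_tool(increments=[[[0,0,0],[0,0,0.93]],[[0,0,0],[0,0,0.93]],[[0,0,0],[0,0,0.93]],[[0,0,0],[0,0,0.93]],[[0,0,0],[0,0,0.93]],[[0,0,0],[0,0,0.93]],[[0,0,0],[0,0,0.93]],[[0,0,0],[0,0,0.93]],[[0,0,0],[0,0,0.93]],[[0,0,0],[0,0,0.93]],[[0,0,0],[0,0,0.93]]], hand=-0.4)

```text
time: 1.4
ee_pos: [0.2772, 0.5601, 0.2092]
ee_rot: [-0.0, 0.694, 0.72, -0.0]
force: [0.5, 1.3, 0.4]
finger_gap: 0.0267
grasp_force: 0.0
```

```bash
cat >> h.py <<'E'
from scipy.spatial.transform import Rotation as Ro
def go(x,y,z,yaw):
    """print state and the shift/turn (tool axes, cm / units of 6deg) to TCP x,y,z and tool-y direction yaw (deg, mod 180), pointing down"""
    s=bot.get_state();w,a,b,c=s['ee_rot'];R=Ro.from_quat([a,b,c,w])
    M=R.as_matrix();d=np.array([x,y,z])-s['ee_pos'];t=M.T@d
    y0=np.degrees(np.arctan2(M[1,1],M[0,1]));dy=(yaw-y0+90)%180-90
    yy=np.radians(y0+dy);Y=np.array([np.cos(yy),np.sin(yy),0]);Z=np.array([0,0,-1.]);T=np.c_[np.cross(Y,Z),Y,Z]
    r=np.degrees((R.inv()*Ro.from_matrix(T)).as_rotvec())/6
    t2=T.T@d
    print('t',round(s['time'],1),'pos',s['ee_pos'].round(4),'yaw',y0.round(1),'q7',s['qpos'][6].round(2),'F',s['force'].round(1),'gap',round(s['finger_gap'],4),'gf',round(s['grasp_force'],1))
    print('  shift now m',t.round(4),'turn units',r.round(2),'| shift after turn',t2.round(4))
E
python3 - <<'E'
from h import *
go(.602,.237,.13,2.3)
c=cam('side');print('bottle',onz(c,[[396,234]],0).round(3))
E
```

```text
t 1.4 pos [0.2772 0.5601 0.2092] yaw 2.1 q7 -1.06 F [0.5 1.3 0.4] gap 0.0267 gf 0.0
  shift now m [-0.3345  0.313   0.0791] turn units [-0.    0.   -0.04] | shift after turn [-0.3359  0.3116  0.0792]
bottle [[ 0.767 -0.034  0.   ]]
```

>>> drive_tool(increments=[[[-0.0305,0.0285,0],[0,0,0]],[[-0.0305,0.0285,0],[0,0,0]],[[-0.0305,0.0285,0],[0,0,0]],[[-0.0305,0.0285,0],[0,0,0]],[[-0.0305,0.0285,0],[0,0,0]],[[-0.0305,0.0285,0],[0,0,0]],[[-0.0305,0.0285,0],[0,0,0]],[[-0.0305,0.0285,0],[0,0,0]],[[-0.0305,0.0285,0.02],[0,0,0]],[[-0.0305,0.0285,0.03],[0,0,0]],[[-0.03,0.028,0.02],[0,0,0]],[[0,0,0],[0,0,0]],[[0,0,0],[0,0,0]]])

```text
time: 2.75
ee_pos: [0.6028, 0.2374, 0.1393]
ee_rot: [-0.0, 0.693, 0.721, -0.001]
force: [0.8, -0.3, 1.2]
finger_gap: 0.0263
grasp_force: 0.0
```

```bash
python3 - <<'E'
from h import *
go(.602,.237,.05,2.3)
c=cam('wrist','w1');print(proj(c,[[.598,.298,.062],[.605,.176,.062],[.602,.237,.062]]).round(1), proj(c,[[.669,.37,.1],[.677,.111,.1]]).round(1))
E
```

```text
t 2.8 pos [0.6028 0.2374 0.1393] yaw 2.2 q7 -0.36 F [ 0.8 -0.3  1.2] gap 0.0263 gf 0.0
  shift now m [-0.0004 -0.0007  0.0893] turn units [-0.01  0.   -0.02] | shift after turn [-0.0004 -0.0008  0.0893]
[[313.5 113.2]
 [316.9 263.9]
 [315.9 193.5]] [[439.9  -5.3]
 [404.6 362.8]]
```

View pics/w1.png

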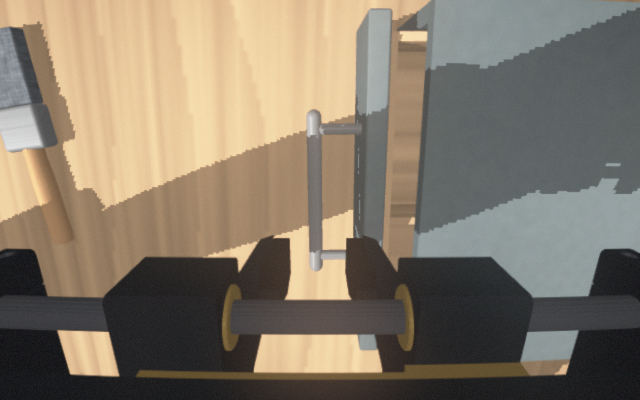

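```bash
python3 - <<'E'
from h import *
c=cam('wrist')
print(onz(c,[[314,115],[315.5,264],[315,190]],.062).round(4));print('panel',onz(c,[[368,12],[358,210]],.086).round(4));print('cabedge',onz(c,[[431,10],[414,340]],.1).round(4))
print('tips',onz(c,[[290,240],[346,240],[260,240],[380,240]],.125).round(4))
E
```

```text
[[0.5977 0.2989 0.062 ]
 [0.6034 0.1778 0.062 ]
 [0.6006 0.2418 0.062 ]]
panel [[0.6291 0.3643 0.086 ]
 [0.632  0.2348 0.086 ]]
cabedge [[0.6641 0.3641 0.1   ]
 [0.6816 0.1351 0.1   ]]
tips [[0.5863 0.2268 0.125 ]
 [0.6206 0.2281 0.125 ]
 [0.5678 0.226  0.125 ]
 [0.6415 0.2289 0.125 ]]
```

>>> drive_tool(increments=[[[0,-0.002,0],[0,0,0]],[[0,-0.002,0],[0,0,0]],[[0,0,0],[0,0,0]],[[0,0,0.02],[0,0,0]],[[0,0,0.02],[0,0,0]],[[0,0,0.01],[0,0,0]],[[0,0,0.01],[0,0,0]],[[0,0,0.01],[0,0,0]],[[0,0,0.01],[0,0,0]],[[0,0,0.009],[0,0,0]],[[0,0,0],[0,0,0]]], hand=-0.545)

```text
time: 3.95
ee_pos: [0.5977, 0.2381, 0.0497]
ee_rot: [-0.0, 0.693, 0.721, -0.001]
force: [-0.6, -0.7, -0.4]
finger_gap: 0.0204
grasp_force: 0.0
```

>>> drive_tool(increments=[[[0,0,0],[0,0,0]],[[0,0,0],[0,0,0]],[[0,0,0],[0,0,0]],[[0,0,0],[0,0,0]],[[0,0,0],[0,0,0]]], hand=-1, squeeze=20)

```text
time: 4.45
ee_pos: [0.5988, 0.2385, 0.0513]
ee_rot: [0.0, 0.693, 0.721, 0.0]
force: [0.4, 1.0, -0.2]
finger_gap: 0.0006
grasp_force: 0.0
```

```bash
python3 - <<'E'
from h import *
go(.602,.237,.05,2.3)
c=cam('wrist')['color'];d=cam('side')['color'][100:220,260:420]
im=np.zeros((600,640,3),np.uint8);im[:240]=c[100:340];im[240:600]=cv2.resize(d,(480,360))[:, :480] if 0 else 0
im[240:600,:480]=cv2.resize(d,(480,360),interpolation=cv2.INTER_CUBIC)
cv2.imwrite('pics/m2.png',im[:,:,::-1])
E
```

```text
t 4.5 pos [0.5988 0.2385 0.0513] yaw 2.3 q7 -0.36 F [ 0.4  1.  -0.2] gap 0.0006 gf 0.0
  shift now m [-0.0017  0.0032  0.0013] turn units [ 0. -0. -0.] | shift after turn [-0.0017  0.0032  0.0013]
```

View pics/m2.png

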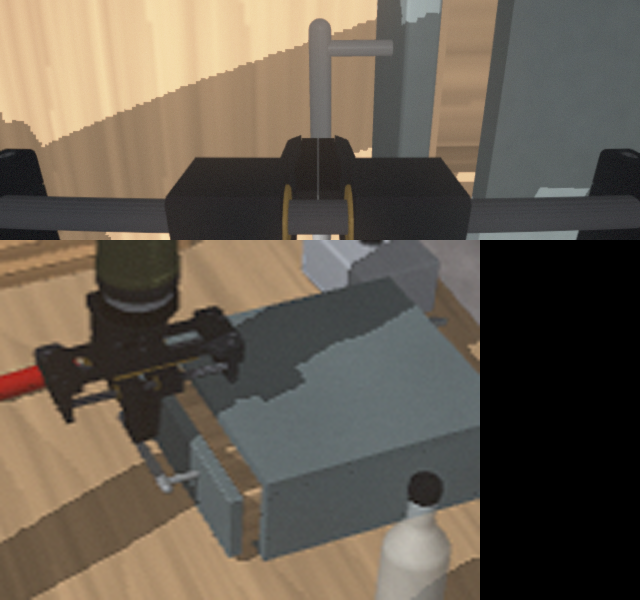

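The wrist crop shows the fingers shut with the bar running under them at u≈320. In the side crop the fingertip sits just above the bar near (140,440), so the grip missed over the top. I'll triangulate the bar's height.

```bash
python3 - <<'E'
from h import *
c=cam('wrist');s=cam('side')
# far rod end: wrist full (320,122), bar width ; side near-end of bar: crop (165,482)-> 
print('wrist end',onz(c,[[319.5,126]],.062).round(4), 'width', (onz(c,[[310,170],[331,170]],.062)).round(4))
u=[[260+165/3,100+(482-240)/3]]
for z in (.04,.05,.062):print('side near end',z,onz(s,u,z).round(4), 'scene')
s3=cam('scene');im=cv2.resize(s3['color'][180:280,270:400],None,fx=6,fy=6,interpolation=cv2.INTER_CUBIC)
cv2.imwrite('pics/sc3.png',im[:,:,::-1])
print('proj bar ends scene',((proj(s3,[[.598,.299,.062],[.6035,.177,.062],[.5988,.2385,.0513]])-[270,180])*6).round())
print('tip side',(proj(s,[[.5988,.2385,.0513]])-[260,100])*3+[0,240])
E
```

```text
wrist end [[0.5979 0.2973 0.062 ]] width [[0.594  0.2756 0.062 ]
 [0.6045 0.276  0.062 ]]
side near end 0.04 [[0.6152 0.2081 0.04  ]] scene
side near end 0.05 [[0.6115 0.1973 0.05  ]] scene
side near end 0.062 [[0.6071 0.1844 0.062 ]] scene
proj bar ends scene [[572. 339.]
 [365. 244.]
 [469. 302.]]
tip side [[139.24187835 458.03277388]]
```

View pics/sc3.png

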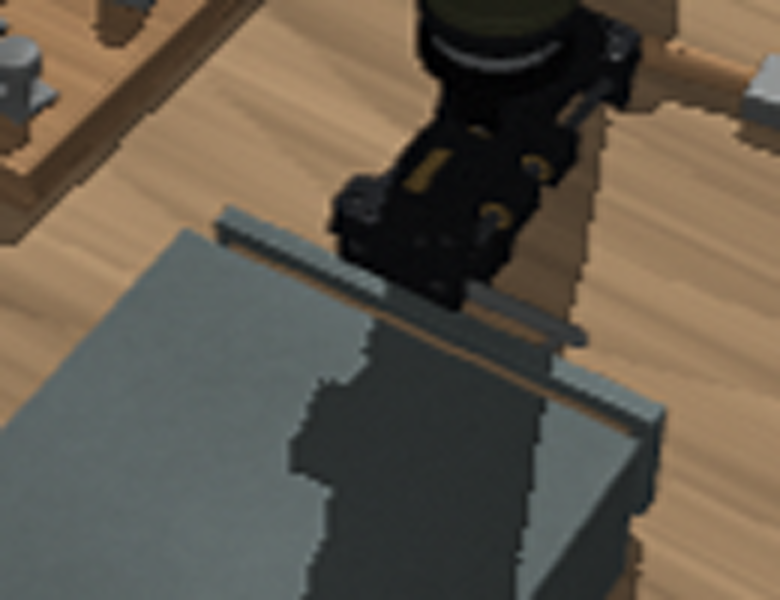

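The scene crop shows the gripper over the bar, with the bar end at (580,338) against a prediction of (572,339). So the bar's position is right and the fingers are probably too high. I'll open, go 8 mm lower and close again.

>>> drive_tool(increments=[[[0,0,0],[0,0,0]],[[0,0,0],[0,0,0]],[[0,0,0],[0,0,0]],[[0,0.002,0.004],[0,0,0]],[[0,0,0.004],[0,0,0]],[[0,0,0],[0,0,0]]], hand=-0.5)

```text
time: 5.3
ee_pos: [0.6001, 0.2383, 0.0421]
ee_rot: [-0.0, 0.693, 0.721, -0.001]
force: [-0.8, -0.2, 0.1]
finger_gap: 0.0219
grasp_force: 0.0
```

>>> drive_tool(increments=[[[0,0,0],[0,0,0]],[[0,0,0],[0,0,0]],[[0,0,0],[0,0,0]],[[0,0,0],[0,0,0]]], hand=-1)

```text
time: 5.7
ee_pos: [0.6007, 0.2385, 0.0432]
ee_rot: [0.0, 0.693, 0.721, 0.0]
force: [-0.2, 0.1, -0.4]
finger_gap: 0.0008
grasp_force: 0.0
```

```bash
python3 - <<'E'
from h import *
c=cam('wrist');s=cam('side')
e=bot.get_state()['ee_pos'];P=[e+[0,0,k] for k in (0,.01,.02,.03)]
print(proj(c,P).round(0)-[0,60]);print(((proj(s,P)-[280,120])*8).round(0))
im=np.zeros((600,640,3),np.uint8);im[:200]=c['color'][60:260]
im[200:600,:480]=cv2.resize(s['color'][120:170,280:340],None,fx=8,fy=8,interpolation=cv2.INTER_CUBIC)
cv2.imwrite('pics/m3.png',im[:,:,::-1])
E
```

```text
[[317. 171.]
 [317. 178.]
 [316. 186.]
 [316. 195.]]
[[216. 437.]
 [216. 416.]
 [215. 396.]
 [215. 375.]]
```

View pics/m3.png

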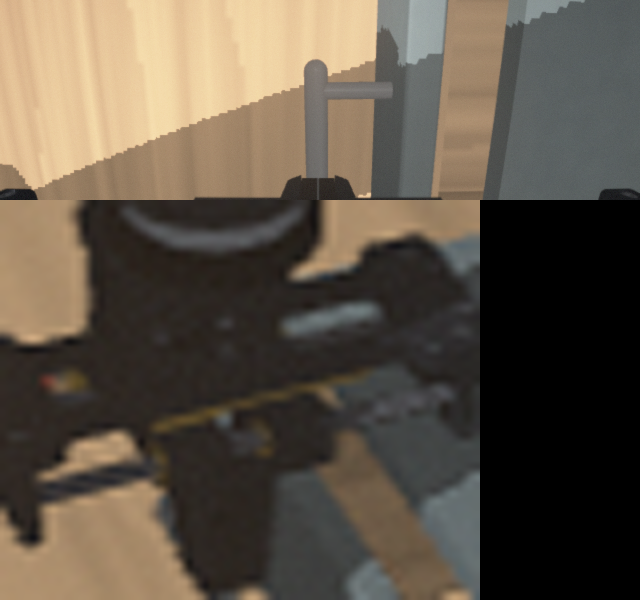

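The wrist crop shows the shut tips at (318,178) and the bar running beneath them. The tips look higher than the reported TCP would put them, so I'll quantify that from the known finger opening.

```bash
python3 - <<'E'
from h import *
c=cam('wrist');K=np.array(c['camera_matrix']);f=K[0,0];V=np.array(c['view']);print('f',f,'dist',c['dist'])
e=bot.get_state()['ee_pos']
dep=lambda p:(V@np.r_[p,1])[2]
print('depth TCP',dep(e),'grasp',dep(e+[0,0,.019]),'bar',dep([.5985,.28,.062]))
print('depth tips from gap 26.3mm/56px',f*.0263/56, ' bar depth from 11mm/21-22px',f*.011/21.5)
print(V.round(3)); print('cam height above tcp',(-V[:3,:3].T@V[:3,3]-e).round(3))
E
```

```text
f 336.92670796684706 dist [-0.04787751  0.          0.          0.          0.        ]
depth TCP 0.18881818108517964 grasp 0.1705908571979788 bar 0.15899463362457888
depth tips from gap 26.3mm/56px 0.1582352217772871  bar depth from 11mm/21-22px 0.17238110640164267
[[ 0.999  0.038  0.001 -0.61 ]
 [ 0.037 -0.959  0.282  0.214]
 [ 0.012 -0.282 -0.959  0.291]
 [ 0.     0.     0.     1.   ]]
cam height above tcp [-0.002  0.072  0.176]
```

```bash
python3 - <<'E'
from h import *
s=cam('side')
f=lambda x,y:[[280+x/8-.4,120+(y-200)/8-.4]]
for n,p in (('gold L',(150,430)),('gold R',(370,372)),('carr R low',(460,420)),('finger near low',(215,590))):
    o,D=ray(s,f(*p));
    for y in (.2,.2385):
        q=o+D[0]*((y-o[1])/D[0][1]);print(n,q.round(3))
go(.6,.2385,.043,2.3)
E
```

```text
gold L [0.565 0.2   0.179]
gold L [0.577 0.239 0.148]
gold R [0.645 0.2   0.183]
gold R [0.66  0.239 0.152]
carr R low [0.679 0.2   0.154]
carr R low [0.695 0.239 0.122]
finger near low [0.587 0.2   0.102]
finger near low [0.599 0.239 0.068]
t 5.9 pos [0.6006 0.2386 0.0431] yaw 2.3 q7 -0.36 F [-0.5 -0.4 -0. ] gap 0.0006 gf 0.0
  shift now m [-0.0001 -0.0006  0.0001] turn units [ 0. -0. -0.] | shift after turn [-0.0001 -0.0006  0.0001]
```

>>> drive_tool(increments=[[[0,0,0],[0,0,0]],[[0,0,0],[0,0,0]],[[0,0,0],[0,0,0]],[[0,0,0.003],[0,0,0]],[[0,0,0.002],[0,0,0]],[[0,0,0.002],[0,0,0]]], hand=-0.5)

```text
time: 6.5
ee_pos: [0.6005, 0.2385, 0.0357]
ee_rot: [-0.0, 0.693, 0.721, -0.0]
force: [-0.4, -0.7, 0.2]
finger_gap: 0.022
grasp_force: 0.0
```

>>> drive_tool(increments=[[[0,0,0.002],[0,0,0]],[[0,0,0.002],[0,0,0]],[[0,0,0],[0,0,0]]])

```text
time: 6.8
ee_pos: [0.6003, 0.2385, 0.0317]
ee_rot: [-0.0, 0.693, 0.721, -0.0]
force: [0.1, 0.2, -0.0]
finger_gap: 0.022
grasp_force: 0.0
```

>>> drive_tool(increments=[[[0,0,0.002],[0,0,0]],[[0,0,0.002],[0,0,0]],[[0,0,0],[0,0,0]]])

```text
time: 7.1
ee_pos: [0.6004, 0.2385, 0.0278]
ee_rot: [-0.0, 0.693, 0.721, -0.0]
force: [0.3, 0.6, -0.3]
finger_gap: 0.0218
grasp_force: 0.0
```

>>> drive_tool(increments=[[[0,0,0],[0,0,0]],[[0,0,0],[0,0,0]],[[0,0,0],[0,0,0]],[[0,0,0],[0,0,0]]], hand=-1)

```text
time: 7.5
ee_pos: [0.6006, 0.2386, 0.0281]
ee_rot: [-0.0, 0.693, 0.721, 0.0]
force: [-0.1, -0.2, -1.1]
finger_gap: 0.0105
grasp_force: 20.0
```

>>> drive_tool(increments=[[[0,-0.005,0],[0,0,0]],[[0,-0.01,0],[0,0,0]],[[0,-0.015,0],[0,0,0]],[[0,-0.015,0],[0,0,0]],[[0,-0.015,0],[0,0,0]],[[0,-0.015,0],[0,0,0]],[[0,-0.015,0],[0,0,0]],[[0,-0.015,0],[0,0,0]],[[0,-0.015,0],[0,0,0]],[[0,-0.015,0],[0,0,0]],[[0,-0.01,0],[0,0,0]],[[0,-0.005,0],[0,0,0]],[[0,0,0],[0,0,0]]])

```text
time: 8.8
ee_pos: [0.4493, 0.2309, 0.028]
ee_rot: [-0.0, 0.693, 0.721, -0.002]
force: [-0.2, -5.3, 1.1]
finger_gap: 0.0101
grasp_force: 20.0
```

>>> drive_tool(increments=[[[0,-0.004,0],[0,0,0]],[[0,-0.004,0],[0,0,0]],[[0,-0.004,0],[0,0,0]],[[0,-0.002,0],[0,0,0]],[[0,0,0],[0,0,0]]])

```text
time: 9.3
ee_pos: [0.4366, 0.2302, 0.028]
ee_rot: [0.0, 0.694, 0.72, -0.001]
force: [-0.7, -6.4, 0.0]
finger_gap: 0.01
grasp_force: 20.0
```

>>> drive_tool(increments=[[[-0.001,-0.004,0],[0,0,0]],[[-0.001,-0.004,0],[0,0,0]],[[-0.001,-0.004,0],[0,0,0]],[[0,0,0],[0,0,0]]])

```text
time: 9.7
ee_pos: [0.4244, 0.2297, 0.028]
ee_rot: [-0.001, 0.692, 0.721, 0.0]
force: [0.1, 0.1, -3.1]
finger_gap: 0.0101
grasp_force: 20.0
```

>>> drive_tool(increments=[[[-0.001,-0.004,0],[0,0,0]],[[0,-0.004,0],[0,0,0]],[[0,-0.004,0],[0,0,0]],[[0,0,0],[0,0,0]]])

```text
time: 10.1
ee_pos: [0.4249, 0.2299, 0.0282]
ee_rot: [0.005, 0.694, 0.719, 0.01]
force: [20.1, -0.5, -20.0]
finger_gap: 0.0102
grasp_force: 20.0
```

>>> drive_tool(increments=[[[0,0.006,0],[0,0,0]],[[0,0.004,0],[0,0,0]],[[0,0,0],[0,0,0]]])

```text
time: 10.4
ee_pos: [0.4245, 0.2297, 0.0281]
ee_rot: [-0.0, 0.693, 0.721, 0.002]
force: [4.6, 3.7, -8.8]
finger_gap: 0.0106
grasp_force: 20.0
```

>>> drive_tool(increments=[[[0,0,0],[0,0,0]],[[0,0,0],[0,0,0]],[[0,0,0],[0,0,0]],[[0,0,-0.01],[0,0,0]],[[0,0,-0.03],[0,0,0]],[[0,0,-0.04],[0,0,0]],[[0,0,-0.04],[0,0,0]],[[0,0,-0.04],[0,0,0]],[[0,0.04,-0.04],[0,0,0]],[[0,0.04,0],[0,0,0]],[[0,0,0],[0,0,0]]], hand=-0.4)

```text
time: 11.5
ee_pos: [0.5036, 0.2299, 0.2257]
ee_rot: [0.002, 0.694, 0.72, 0.003]
force: [0.3, -0.7, -0.3]
finger_gap: 0.0266
grasp_force: 0.0
```

```bash
python3 - <<'E'
from h import *
go(.6,.2385,.043,2.9)
w=cam('wrist');s=cam('side')
im=np.zeros((600,640,3),np.uint8);im[:300]=w['color'][:300]
im[300:600,:540]=cv2.resize(s['color'][110:210,260:440],None,fx=3,fy=3,interpolation=cv2.INTER_CUBIC)
cv2.imwrite('pics/m4.png',im[:,:,::-1])
E
```

```text
t 11.5 pos [0.5036 0.2299 0.2257] yaw 2.1 q7 -0.41 F [ 0.3 -0.7 -0.3] gap 0.0266 gf 0.0
  shift now m [0.0048 0.0952 0.1835] turn units [ 0.08 -0.02 -0.14] | shift after turn [0.0037 0.0967 0.1827]
```

View pics/m4.png

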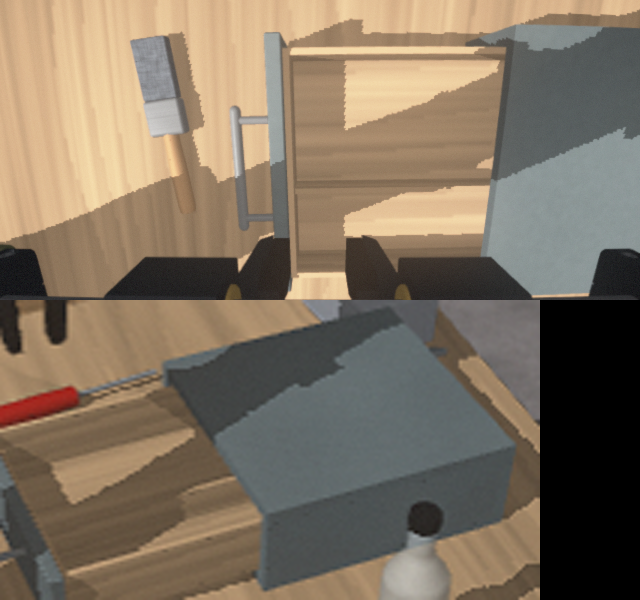

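The wrist view (top) shows the drawer fully open. The handle runs (235,110)-(243,228), the divider runs (294,183)-(497,180), and the wall tops are near rows 47 and 275.

```bash
python3 - <<'E'
from h import *
w=cam('wrist');V0=np.array(w['view'])
for dz in (0,.01,.02,.03):
    w['view']=V0.copy(); w['view'][:3,3]=V0[:3,3]-V0[:3,:3]@[0,0,dz]
    h=onz(w,[[235,108],[243,229]],.062); d=onz(w,[[294,183],[497,180]],.057)
    W=onz(w,[[288,49],[508,47],[298,277]],.078)
    print(dz,'handle',h.mean(0).round(4),np.linalg.norm(h[0]-h[1]).round(4),'div',d[:,:2].round(4).tolist(),'walls',W[:,:2].round(4).tolist())
s=cam('side');f=lambda x,y:[260+x/3-.3,110+(y-300)/3-.3]
print('side: div front/back',onz(s,[f(265,478)],.057).round(3),'cab front edge',onz(s,[f(165,368),f(267,515)],.1).round(3))
E
```

```text
0 handle [0.4177 0.2255 0.062 ] 0.1265 div [[0.4739, 0.2141], [0.6882, 0.2256]] walls [[0.4676, 0.3422], [0.6648, 0.3532], [0.4813, 0.1157]]
0.01 handle [0.4154 0.2232 0.062 ] 0.1303 div [[0.4733, 0.2116], [0.6939, 0.2234]] walls [[0.4667, 0.3434], [0.6701, 0.3548], [0.4808, 0.1099]]
0.02 handle [0.4131 0.2209 0.062 ] 0.134 div [[0.4727, 0.209], [0.6995, 0.2212]] walls [[0.4658, 0.3447], [0.6754, 0.3564], [0.4804, 0.1041]]
0.03 handle [0.4108 0.2187 0.062 ] 0.1378 div [[0.472, 0.2064], [0.7051, 0.2189]] walls [[0.465, 0.3459], [0.6806, 0.358], [0.48, 0.0983]]
side: div front/back [[0.719 0.206 0.057]] cab front edge [[0.667 0.358 0.1  ]
 [0.68  0.109 0.1  ]]
```

>>> drive_tool(increments=[[[0,0,0],[0.03,0,1]],[[0,0,0],[0.02,0,1]],[[0,0,0],[0,0,1]],[[0,0,0],[0,0,1]],[[0,0,0],[0,0,1]],[[0,0,0],[0,0,1]],[[0,0,0],[0,0,1]],[[0,0,0],[0,0,1]],[[0,0,0],[0,0,1]],[[0,0,0],[0,0,1]],[[0,0,0],[0,0,1]],[[0,0,0],[0,0,1]],[[0,0,0],[0,0,1]],[[0,0,0],[0,0,0.6]]])

```text
time: 13.1
ee_pos: [0.4961, 0.2306, 0.2229]
ee_rot: [-0.0, 0.996, 0.092, -0.004]
force: [0.3, -0.1, -0.4]
finger_gap: 0.0264
grasp_force: 0.0
```

```bash
python3 - <<'E'
from h import *
go(.53,-.16,.226,101)
E
```

```text
t 13.1 pos [0.4961 0.2306 0.2229] yaw -79.5 q7 -1.49 F [ 0.3 -0.1 -0.4] gap 0.0264 gf 0.0
  shift now m [-0.038   0.3902 -0.0034] turn units [-0.01  0.08 -0.08] | shift after turn [-0.0412  0.3899 -0.0031]
```

>>> drive_tool(increments=[[[-0.0035,0.0325,0],[0,0,0]],[[-0.0035,0.0325,0],[0,0,0]],[[-0.0035,0.0325,0],[0,0,0]],[[-0.0035,0.0325,0],[0,0,0]],[[-0.0035,0.0325,0],[0,0,0]],[[-0.0035,0.0325,0],[0,0,0]],[[-0.0035,0.0325,0],[0,0,0]],[[-0.0035,0.0325,0],[0,0,0]],[[-0.0035,0.0325,0],[0,0,0]],[[-0.0035,0.0325,0],[0,0,0]],[[-0.0035,0.0325,0],[0,0,0]],[[-0.0035,0.0325,0],[0,0,0]],[[0,0,0],[0,0,0]]])

```text
time: 14.4
ee_pos: [0.5273, -0.1654, 0.2232]
ee_rot: [0.001, 0.996, 0.09, -0.003]
force: [-1.0, 0.2, 0.3]
finger_gap: 0.0263
grasp_force: 0.0
```

```bash
python3 - <<'E'
from h import *
go(.586,-.21,.226,98.5)
w=cam('wrist','w5')
E
```

```text
t 14.4 pos [ 0.5273 -0.1654  0.2232] yaw -79.7 q7 -0.82 F [-1.   0.2  0.3] gap 0.0263 gf 0.0
  shift now m [ 0.0498  0.0544 -0.003 ] turn units [0.01 0.06 0.3 ] | shift after turn [ 0.0514  0.0528 -0.0028]
```

View pics/w5.png

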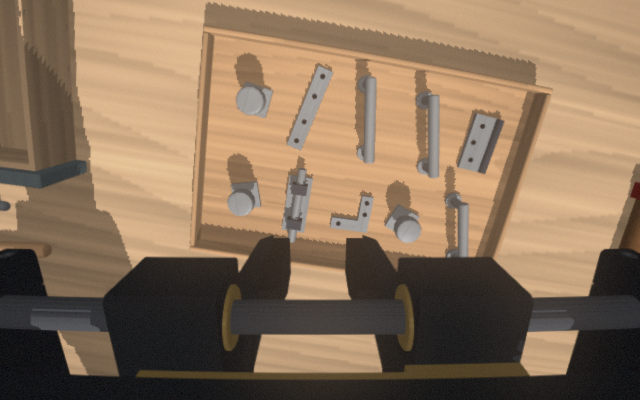

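The wrist view shows bow A bar (370,78)-(369,160), bow B bar (434,97)-(434,174), and bow C from (463,205) running under the finger. The knob heads are at (250,98), (240,203) and (408,230).

```bash
python3 - <<'E'
from h import *
w=cam('wrist')
for n,p in (('A',[(371,78),(369,160)]),('B',[(434,97),(434,174)]),('C',[(464,207),(462,258)])):
    q=onz(w,p,.042);d=q[0]-q[1];print(n,q.mean(0)[:2].round(4),np.linalg.norm(d).round(3),np.degrees(np.arctan2(d[1],d[0])).round(1))
print('knobs',onz(w,[(250,98),(240,203),(408,230)],.044).round(4))
R=onz(w,[(207,29),(550,92),(191,246)],.03).round(4);print('rim',R)
q=onz(w,[(371,78),(369,160)],.042).mean(0)
go(q[0],q[1],.08,96)
E
```

```text
A [ 0.5854 -0.2068] 0.084 11.3
B [ 0.5814 -0.2772] 0.081 15.7
C [ 0.4812 -0.341 ] 0.064 15.7
knobs [[ 0.5853 -0.0819  0.044 ]
 [ 0.472  -0.085   0.044 ]
 [ 0.4743 -0.2763  0.044 ]]
rim [[ 0.6442 -0.0275  0.03  ]
 [ 0.6507 -0.3928  0.03  ]
 [ 0.402  -0.0302  0.03  ]]
t 14.5 pos [ 0.5279 -0.1598  0.2226] yaw -79.4 q7 -0.82 F [0.2 0.3 0.9] gap 0.0266 gf 0.0
  shift now m [0.0488 0.0573 0.1421] turn units [-0.03  0.06  0.77] | shift after turn [0.0523 0.0528 0.1426]
```

>>> drive_tool(increments=[[[0.016,0.0195,0.03],[0,0,0]],[[0.016,0.0195,0.03],[0,0,0]],[[0.016,0.0195,0.03],[0,0,0]],[[0,0,0.03],[0,0,0]],[[0,0,0.03],[0,0,0]],[[0,0,0.03],[0,0,0]],[[0,0,0.01],[0,0,0]],[[0,0,0],[0,0,0]]], hand=-0.2)

```text
time: 15.3
ee_pos: [0.5851, -0.2066, 0.0315]
ee_rot: [-0.002, 0.996, 0.094, -0.004]
force: [0.3, -0.3, 0.3]
finger_gap: 0.0351
grasp_force: 0.0
```

```bash
python3 - <<'E'
from h import *
go(.5855,-.208,.003,100.5)
w=cam('wrist','w6')
E
```

```text
t 15.3 pos [ 0.5851 -0.2066  0.0315] yaw -79.2 q7 -0.69 F [ 0.3 -0.3  0.3] gap 0.0351 gf 0.0
  shift now m [0.0003 0.0016 0.0285] turn units [-0.04  0.08  0.05] | shift after turn [0.0001 0.0015 0.0285]
```

View pics/w6.png

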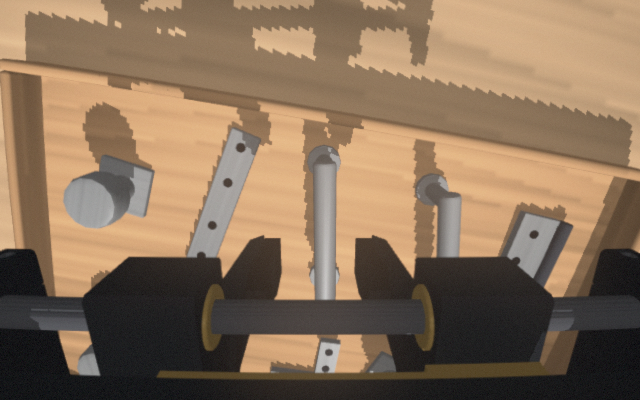

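The wrist view shows the bar at u≈325 between fingers centred at 319, running rows 165-300. That needs a 2-3 mm shift along tool +y, then straight down.

>>> drive_tool(increments=[[[0,0.003,0],[0,0,0]],[[0,0,0.008],[0,0,0]],[[0,0,0.008],[0,0,0]],[[0,0,0.006],[0,0,0]],[[0,0,0.004],[0,0,0]],[[0,0,0.002],[0,0,0]],[[0,0,0],[0,0,0]]])

```text
time: 16.05
ee_pos: [0.5864, -0.212, 0.0044]
ee_rot: [-0.001, 0.996, 0.093, -0.003]
force: [-0.8, -0.7, -0.1]
finger_gap: 0.035
grasp_force: 0.0
```

>>> drive_tool(increments=[[[0,0,0],[0,0,0]],[[0,0,0],[0,0,0]],[[0,0,0],[0,0,0]],[[0,0,0],[0,0,0]],[[0,0,0],[0,0,0]]], hand=-1, squeeze=40)

```text
time: 16.55
ee_pos: [0.5868, -0.2119, 0.005]
ee_rot: [-0.0, 0.996, 0.093, -0.002]
force: [-0.6, 0.4, 1.0]
finger_gap: 0.0107
grasp_force: 40.0
```

>>> drive_tool(increments=[[[0,0,-0.01],[0,0,0]],[[0,0,-0.02],[0,0,0]],[[0,0,-0.025],[0,0,0]],[[0,0,-0.025],[0,0,0]],[[0,0,-0.025],[0,0,-0.98]],[[0,0,-0.025],[0,0,-0.98]],[[0,0,-0.025],[0,0,-0.98]],[[0,0,-0.02],[0,0,-0.98]],[[0,0,0],[0,0,-0.98]],[[0,0,0],[0,0,-0.98]],[[0,0,0],[0,0,-0.98]],[[0,0,0],[0,0,-0.98]],[[0,0,0],[0,0,-0.98]],[[0,0,0],[0,0,-0.98]],[[0,0,0],[0,0,-0.98]],[[0,0,0],[0,0,-0.98]],[[0,0,0],[0,0,-0.98]],[[0,0,0],[0,0,-0.98]],[[0,0,0],[0,0,0]]])

```text
time: 18.45
ee_pos: [0.587, -0.2125, 0.1801]
ee_rot: [-0.002, 0.688, 0.725, -0.002]
force: [0.1, -0.9, -1.5]
finger_gap: 0.0107
grasp_force: 40.0
```

```bash
python3 - <<'E'
from h import *
go(.6063,.283,.18,2.9)
E
```

```text
t 18.4 pos [ 0.587  -0.2125  0.1801] yaw 3.0 q7 0.32 F [ 0.1 -0.9 -1.5] gap 0.0107 gf 40.0
  shift now m [4.938e-01 4.500e-02 1.000e-04] turn units [-0.05 -0.    0.01] | shift after turn [4.939e-01 4.440e-02 1.000e-04]
```

>>> drive_tool(increments=[[[0.033,-0.005,0],[0,0,0]],[[0.033,-0.005,0],[0,0,0]],[[0.033,-0.005,0],[0,0,0]],[[0.033,0,0],[0,0,0]],[[0.033,0,0],[0,0,0]],[[0.033,0,0],[0,0,0]],[[0.033,0,0],[0,0,0]],[[0.033,0,0],[0,0,0]],[[0.033,0.01,0],[0,0,0]],[[0.033,0.01,0],[0,0,0]],[[0.033,0.01,0],[0,0,0]],[[0.033,0.01,0],[0,0,0]],[[0.033,0.01,0],[0,0,0]],[[0.033,0.01,0],[0,0,0]],[[0.032,0,0],[0,0,0]],[[0,0,0],[0,0,0]],[[0,0,0],[0,0,0]]])

```text
time: 20.15
ee_pos: [0.606, 0.2842, 0.1797]
ee_rot: [-0.002, 0.688, 0.725, -0.002]
force: [1.0, -1.0, -1.5]
finger_gap: 0.0103
grasp_force: 40.0
```

```bash
python3 - <<'E'
from h import *
go(.6063,.283,.025,2.9)
w=cam('wrist','w7')
E
```

```text
t 20.1 pos [0.606  0.2842 0.1797] yaw 3.0 q7 -0.4 F [ 1.  -1.  -1.5] gap 0.0103 gf 40.0
  shift now m [-0.0012  0.0011  0.1547] turn units [-0.05  0.    0.02] | shift after turn [-0.0012  0.0002  0.1547]
```

View pics/w7.png

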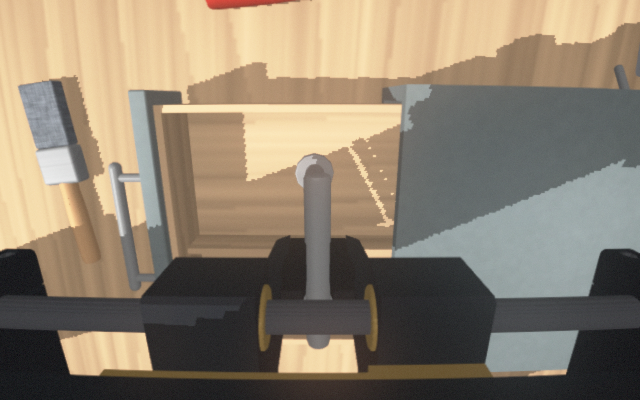

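The wrist view shows the bow held centred at (317,250), over the wide compartment's rear half. The cabinet edge is at u≈400. I'll place it a bit further forward, because the gripper body would otherwise overhang the cabinet.

>>> drive_tool(increments=[[[-0.001,-0.009,0.02],[0,0,0]],[[-0.001,-0.009,0.03],[0,0,0]],[[0,0,0.03],[0,0,0]],[[0,0,0.02],[0,0,0]],[[0,0,0.015],[0,0,0]],[[0,0,0.015],[0,0,0]],[[0,0,0.01],[0,0,0]],[[0,0,0.006],[0,0,0]],[[0,0,0.004],[0,0,0]],[[0,0,0.002],[0,0,0]],[[0,0,0],[0,0,0]],[[0,0,0],[0,0,0]]])

```text
time: 21.4
ee_pos: [0.5883, 0.2809, 0.0285]
ee_rot: [-0.002, 0.688, 0.725, -0.001]
force: [-0.3, -0.2, -1.0]
finger_gap: 0.0104
grasp_force: 40.0
```

>>> drive_tool(increments=[[[0,0,0.002],[0,0,0]],[[0,0,0.002],[0,0,0]],[[0,0,0],[0,0,0]]])

```text
time: 21.7
ee_pos: [0.5877, 0.2806, 0.0237]
ee_rot: [-0.002, 0.688, 0.725, -0.002]
force: [0.1, 0.0, -1.2]
finger_gap: 0.011
grasp_force: 40.0
```

>>> drive_tool(increments=[[[0,0,0.001],[0,0,0]],[[0,0,0.001],[0,0,0]],[[0,0,0],[0,0,0]]])

```text
time: 22.0
ee_pos: [0.5878, 0.2807, 0.0218]
ee_rot: [-0.002, 0.688, 0.725, -0.002]
force: [0.7, 0.9, -1.5]
finger_gap: 0.0109
grasp_force: 40.0
```

Almost seated, so I'll release, rise and swing back to the crate.

>>> drive_tool(increments=[[[0,0,0],[0,0,0]],[[0,0,0],[0,0,0]],[[0,0,0],[0,0,0]],[[0,0,-0.01],[0,0,0]],[[0,0,-0.02],[0,0,0]],[[0,0,-0.03],[0,0,0]],[[0,0,-0.03],[0,0,0]],[[0,0,-0.03],[0,0,0]],[[0,0,-0.03],[0,0,0]],[[0,0,-0.03],[0,0,0]],[[0,0,0],[0,0,0]]], hand=-0.45)

```text
time: 23.1
ee_pos: [0.5919, 0.2819, 0.2076]
ee_rot: [-0.0, 0.689, 0.725, 0.003]
force: [-0.5, 0.3, 0.4]
finger_gap: 0.024
grasp_force: 0.0
```

```bash
python3 - <<'E'
from h import *
go(.582,-.279,.2,105)
go(.582,-.279,.2,105-180)
w=cam('wrist','w8')
c=cam('side')
E
```

```text
t 23.1 pos [0.5919 0.2819 0.2076] yaw 3.0 q7 -0.4 F [-0.5  0.3  0.4] gap 0.024 gf 0.0
  shift now m [-0.5596 -0.039   0.0048] turn units [ 0.   -0.06 13.  ] | shift after turn [-0.1548  0.5392  0.0076]
t 23.1 pos [0.5919 0.2819 0.2076] yaw 3.0 q7 -0.4 F [-0.5  0.3  0.4] gap 0.024 gf 0.0
  shift now m [-0.5596 -0.039   0.0048] turn units [ 0.   -0.06 13.  ] | shift after turn [-0.1548  0.5392  0.0076]
```

View pics/w8.png

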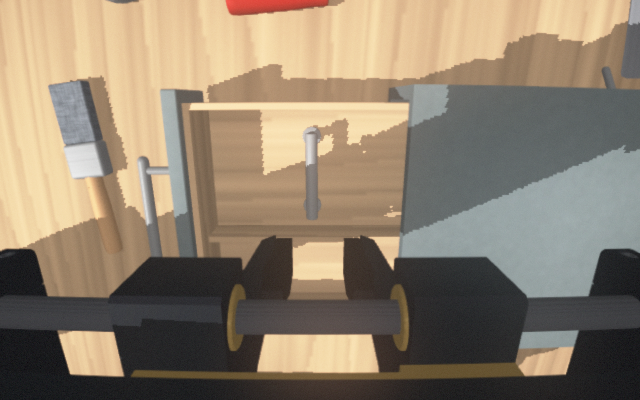

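The wrist view shows bow A standing in the wide compartment, (311,132)-(312,215), clear of the walls. Next is bow B.

>>> drive_tool(increments=[[[0,0,0],[0,0,1]],[[0,0,0],[0,0,1]],[[0,0,0],[0,0,1]],[[0,0,0],[0,0,1]],[[0,0,0],[0,0,1]],[[0,0,0],[0,0,1]],[[0,0,0],[0,0,1]],[[0,0,0],[0,0,1]],[[0,0,0],[0,0,1]],[[0,0,0],[0,0,1]],[[0,0,0],[0,0,1]],[[0,0,0],[0,0,1]],[[0,0,0],[0,0,1]]])

```text
time: 24.5
ee_pos: [0.5878, 0.2803, 0.2004]
ee_rot: [-0.0, 0.992, 0.128, -0.004]
force: [0.5, 1.0, -0.9]
finger_gap: 0.0245
grasp_force: 0.0
```

>>> drive_tool(increments=[[[-0.011,0.0385,0],[0,0,0]],[[-0.011,0.0385,0],[0,0,0]],[[-0.011,0.0385,0],[0,0,0]],[[-0.011,0.0385,0],[0,0,0]],[[-0.011,0.0385,0],[0,0,0]],[[-0.011,0.0385,0],[0,0,0]],[[-0.011,0.0385,0],[0,0,0]],[[-0.011,0.0385,0],[0,0,0]],[[-0.011,0.0385,0],[0,0,0]],[[-0.011,0.0385,0],[0,0,0]],[[-0.011,0.0385,0],[0,0,0]],[[-0.011,0.0385,0],[0,0,0]],[[-0.011,0.0385,0],[0,0,0]],[[-0.011,0.0385,0],[0,0,0]],[[0,0,0],[0,0,0]]])

```text
time: 26.0
ee_pos: [0.5762, -0.288, 0.2009]
ee_rot: [0.002, 0.992, 0.126, -0.004]
force: [-0.5, 0.4, 0.3]
finger_gap: 0.024
grasp_force: 0.0
```

```bash
cat >> h.py <<'E'
CR=[[.407,-.033,.012],[.641,-.033,.012],[.648,-.392,.012],[.415,-.392,.012]]
def steel(c,z=.03,poly=CR):
    """grey blobs inside the crate: centre/size on plane z"""
    hsv=cv2.cvtColor(c['color'],cv2.COLOR_RGB2HSV)
    m=((hsv[...,1]<70)&(hsv[...,2]>75)).astype(np.uint8)
    k=np.zeros_like(m);cv2.fillPoly(k,[np.int32(proj(c,poly))],1);m&=k
    m=cv2.morphologyEx(m,cv2.MORPH_OPEN,np.ones((2,2),np.uint8))
    n,L,st,_=cv2.connectedComponentsWithStats(m)
    for i in range(1,n):
        if st[i,4]<60: continue
        p=np.argwhere(L==i)[:,::-1]
        q=onz(c,p,z)[:,:2].astype(np.float32)
        (x,y),(a,b),t=cv2.minAreaRect(q);box=cv2.boxPoints(((x,y),(a,b),t));
        e=max((box[1]-box[0],box[2]-box[1]),key=lambda v:np.hypot(*v));ang=(np.degrees(np.arctan2(e[1],e[0]))+90)%180-90
        print('blob',st[i].tolist(),'c',round(x,3),round(y,3),'size',round(max(a,b),3),round(min(a,b),3),'ang',round(ang,1))
E
python3 - <<'E'
from h import *
go(.582,-.279,.03,105)
print('wrist');steel(cam('wrist'))
print('side');steel(cam('side'))
E
```

```text
t 26.0 pos [ 0.5762 -0.288   0.2009] yaw -75.6 q7 -0.65 F [-0.5  0.4  0.3] gap 0.024 gf 0.0
  shift now m [ 0.0094 -0.0077  0.1708] turn units [ 0.03  0.09 -0.09] | shift after turn [ 0.0079 -0.0072  0.1709]
wrist
blob [170, 82, 46, 86, 1502] c 0.587 -0.154 size 0.089 0.018 ang -12.8
blob [105, 94, 50, 39, 1359] c 0.584 -0.089 size 0.047 0.038 ang 82.3
blob [304, 116, 19, 92, 1166] c 0.58 -0.283 size 0.096 0.017 ang 15.4
blob [349, 143, 46, 62, 1736] c 0.584 -0.345 size 0.062 0.033 ang -2.8
blob [168, 186, 30, 73, 1438] c 0.478 -0.159 size 0.089 0.028 ang 1.4
blob [101, 196, 45, 37, 1172] c 0.472 -0.092 size 0.052 0.041 ang -72.1
blob [217, 218, 44, 39, 788] c 0.481 -0.222 size 0.046 0.045 ang 2.2
blob [281, 226, 51, 74, 1413] c 0.465 -0.305 size 0.093 0.056 ang 15.1
side
blob [335, 251, 15, 19, 211] c 0.582 -0.092 size 0.059 0.035 ang 72.0
blob [293, 264, 17, 20, 221] c 0.469 -0.097 size 0.059 0.038 ang 86.2
blob [333, 277, 38, 10, 248] c 0.579 -0.163 size 0.092 0.02 ang -12.5
blob [291, 287, 36, 18, 330] c 0.47 -0.167 size 0.092 0.032 ang 1.4
blob [355, 309, 34, 31, 309] c 0.58 -0.29 size 0.106 0.03 ang 15.4
blob [307, 311, 25, 18, 200] c 0.47 -0.233 size 0.047 0.046 ang -88.1
blob [308, 327, 43, 44, 590] c 0.457 -0.307 size 0.094 0.077 ang 13.4
blob [369, 341, 32, 20, 371] c 0.577 -0.359 size 0.064 0.032 ang -2.6
```

>>> drive_tool(increments=[[[0.004,-0.003,0.03],[0,0,0]],[[0.004,-0.003,0.03],[0,0,0]],[[0,0,0.03],[0,0,0]],[[0,0,0.03],[0,0,0]],[[0,0,0.03],[0,0,0]],[[0,0,0.02],[0,0,0]],[[0,0,0],[0,0,0]]], hand=-0.2)

```text
time: 26.8
ee_pos: [0.5827, -0.2677, 0.0282]
ee_rot: [-0.003, 0.991, 0.132, -0.005]
force: [-0.7, -0.2, -0.6]
finger_gap: 0.0356
grasp_force: 0.0
```

```bash
cat >> h.py <<'E'
def bar(c):
    """bar midline u at rows between the fingers' view (near centre)"""
    hsv=cv2.cvtColor(c['color'],cv2.COLOR_RGB2HSV);m=(hsv[...,1]<70)&(hsv[...,2]>75)
    for v in (180,200,215,230,245):
        u=np.where(m[v,270:370])[0]
        print(v, (u.min()+270,u.max()+270,u.mean().round(1)+270) if len(u) else None, end=' ')
    print()
E
python3 - <<'E'
from h import *
go(.581,-.280,.004,105)
w=cam('wrist');bar(w);steel(w,.038)
E
```

```text
t 26.8 pos [ 0.5827 -0.2677  0.0282] yaw -74.9 q7 -0.59 F [-0.7 -0.2 -0.6] gap 0.0356 gf 0.0
  shift now m [-0.0047  0.0116  0.0241] turn units [-0.08  0.09  0.03] | shift after turn [-0.0049  0.0114  0.0242]
180 (np.int64(326), np.int64(353), np.float64(339.5)) 200 (np.int64(331), np.int64(352), np.float64(341.5)) 215 (np.int64(330), np.int64(352), np.float64(341.0)) 230 (np.int64(330), np.int64(352), np.float64(341.0)) 245 (np.int64(330), np.int64(352), np.float64(341.0)) 
blob [87, 90, 77, 149, 4580] c 0.594 -0.162 size 0.081 0.016 ang -12.8
blob [0, 111, 58, 68, 2456] c 0.589 -0.11 size 0.037 0.03 ang -7.9
blob [324, 154, 33, 148, 3598] c 0.59 -0.278 size 0.084 0.016 ang 15.4
blob [406, 201, 70, 78, 2484] c 0.597 -0.331 size 0.046 0.024 ang -3.3
blob [461, 218, 26, 40, 445] c 0.606 -0.348 size 0.024 0.006 ang -2.8
blob [97, 269, 16, 16, 82] c 0.529 -0.157 size 0.015 0.003 ang -35.8
blob [42, 318, 47, 14, 577] c 0.487 -0.134 size 0.03 0.009 ang -74.6
blob [267, 336, 101, 38, 2444] c 0.508 -0.287 size 0.062 0.027 ang -72.6
```

>>> drive_tool(increments=[[[-0.002,0.006,0],[-0.08,0.09,0]],[[-0.002,0.005,0],[0,0,0]],[[0,0,0],[0,0,0]]])

```text
time: 27.15
ee_pos: [0.5841, -0.2857, 0.0333]
ee_rot: [0.004, 0.992, 0.13, 0.003]
force: [-0.3, 0.0, 0.1]
finger_gap: 0.0351
grasp_force: 0.0
```

```bash
python3 - <<'E'
from h import *
go(.581,-.280,.004,105)
w=cam('wrist');bar(w)
E
```

```text
t 27.1 pos [ 0.5841 -0.2857  0.0333] yaw -75.1 q7 -0.58 F [-0.3  0.   0.1] gap 0.0351 gf 0.0
  shift now m [-0.0017 -0.0065  0.0292] turn units [ 0.09 -0.05 -0.02] | shift after turn [-0.0015 -0.0063  0.0293]
180 (np.int64(296), np.int64(318), np.float64(307.0)) 200 (np.int64(297), np.int64(318), np.float64(307.5)) 215 (np.int64(297), np.int64(318), np.float64(307.5)) 230 (np.int64(298), np.int64(319), np.float64(308.5)) 245 (np.int64(299), np.int64(319), np.float64(309.0))
```

>>> drive_tool(increments=[[[0,0,0],[0,0,0]],[[0,0,0],[0,0,0]],[[0,0,0],[0,0,0]]])

```text
time: 27.5
ee_pos: [0.584, -0.2833, 0.0319]
ee_rot: [0.003, 0.991, 0.131, 0.003]
force: [0.6, -0.6, 0.1]
finger_gap: 0.0353
grasp_force: 0.0
```

```bash
python3 - <<'E'
from h import *
go(.581,-.280,.004,105)
w=cam('wrist');bar(w)
E
```

```text
t 27.5 pos [ 0.584  -0.2833  0.0319] yaw -75.0 q7 -0.58 F [ 0.6 -0.6  0.1] gap 0.0353 gf 0.0
  shift now m [-0.0022 -0.0042  0.0278] turn units [ 0.06 -0.04  0.  ] | shift after turn [-0.002  -0.004   0.0279]
180 (np.int64(301), np.int64(322), np.float64(311.5)) 200 (np.int64(301), np.int64(323), np.float64(312.0)) 215 (np.int64(301), np.int64(323), np.float64(312.0)) 230 (np.int64(302), np.int64(323), np.float64(312.5)) 245 (np.int64(303), np.int64(323), np.float64(313.0))
```

>>> drive_tool(increments=[[[-0.001,-0.003,0],[0.03,-0.02,0]],[[0,0,0.008],[0,0,0]],[[0,0,0.008],[0,0,0]],[[0,0,0.006],[0,0,0]],[[0,0,0.004],[0,0,0]],[[0,0,0.002],[0,0,0]],[[0,0,0],[0,0,0]],[[0,0,0],[0,0,0]],[[0,0,0],[0,0,0]]])

```text
time: 28.45
ee_pos: [0.5824, -0.2812, 0.0041]
ee_rot: [0.002, 0.991, 0.13, 0.002]
force: [-0.8, 0.1, 0.1]
finger_gap: 0.0353
grasp_force: 0.0
```

>>> drive_tool(increments=[[[0,0,0],[0,0,0]],[[0,0,0],[0,0,0]],[[0,0,0],[0,0,0]],[[0,0,0],[0,0,0]],[[0,0,0],[0,0,0]]], hand=-1)

```text
time: 28.95
ee_pos: [0.5823, -0.2811, 0.0039]
ee_rot: [0.002, 0.991, 0.131, 0.001]
force: [-0.2, -0.4, 1.9]
finger_gap: 0.0108
grasp_force: 40.0
```

>>> drive_tool(increments=[[[0,0,-0.01],[0,0,0]],[[0,0,-0.02],[0,0,0]],[[0,0,-0.025],[0,0,0]],[[0,0,-0.025],[0,0,0]],[[0,0,-0.025],[0,0,-1]],[[0,0,-0.025],[0,0,-1]],[[0,0,-0.025],[0,0,-1]],[[0,0,-0.02],[0,0,-1]],[[0,0,0],[0,0,-1]],[[0,0,0],[0,0,-1]],[[0,0,0],[0,0,-1]],[[0,0,0],[0,0,-1]],[[0,0,0],[0,0,-1]],[[0,0,0],[0,0,-1]],[[0,0,0],[0,0,-1]],[[0,0,0],[0,0,-1]],[[0,0,0],[0,0,-1]],[[0,0,0],[0,0,0]],[[0,0,0],[0,0,0]]])

```text
time: 30.85
ee_pos: [0.5814, -0.2807, 0.1791]
ee_rot: [0.002, 0.689, 0.724, 0.0]
force: [0.5, 0.4, -0.1]
finger_gap: 0.0104
grasp_force: 40.0
```

```bash
python3 - <<'E'
from h import *
go(.5483,.2801,.18,2.9)
E
```

```text
t 30.9 pos [ 0.5814 -0.2807  0.1791] yaw 2.8 q7 0.4 F [ 0.5  0.4 -0.1] gap 0.0104 gf 40.0
  shift now m [ 0.5618 -0.0053 -0.0027] turn units [ 0.03  0.03 -0.01] | shift after turn [ 0.5618 -0.0047 -0.0009]
```

>>> drive_tool(increments=[[[0.035,0,0],[0,0,0]],[[0.035,0,0],[0,0,0]],[[0.035,0,0],[0,0,0]],[[0.035,0,0],[0,0,0]],[[0.035,0,0],[0,0,0]],[[0.035,0,0],[0,0,0]],[[0.035,0,0],[0,0,0]],[[0.035,0,0],[0,0,0]],[[0.035,0,0],[0,0,0]],[[0.035,0,0],[0,0,0]],[[0.035,0,0],[0,0,0]],[[0.035,0,0],[0,0,0]],[[0.035,0,0],[0,0,0]],[[0.035,-0.005,0],[0,0,0]],[[0.035,0,0],[0,0,0]],[[0.035,0,0],[0,0,0]],[[0,0,0],[0,0,0]],[[0,0,0],[0,0,0]],[[0,0,0],[0,0,0]],[[0,0,0],[0,0,0]]])

```text
time: 32.85
ee_pos: [0.5479, 0.2764, 0.1772]
ee_rot: [0.003, 0.69, 0.724, -0.0]
force: [-0.5, 0.3, -0.7]
finger_gap: 0.0109
grasp_force: 40.0
```

```bash
python3 - <<'E'
from h import *
go(.5483,.2801,.0225,2.9)
E
```

```text
t 32.9 pos [0.5479 0.2764 0.1772] yaw 2.8 q7 -0.45 F [-0.5  0.3 -0.7] gap 0.0109 gf 40.0
  shift now m [4.300e-03 1.000e-04 1.547e-01] turn units [ 0.03  0.04 -0.01] | shift after turn [0.0036 0.0006 0.1547]
```

>>> drive_tool(increments=[[[0.003,0,0.02],[0.03,0.04,0]],[[0,0,0.03],[0,0,0]],[[0,0,0.03],[0,0,0]],[[0,0,0.025],[0,0,0]],[[0,0,0.02],[0,0,0]],[[0,0,0.015],[0,0,0]],[[0,0,0.006],[0,0,0]],[[0,0,0.005],[0,0,0]],[[0,0,0.003],[0,0,0]],[[0,0,0],[0,0,0]],[[0,0,0],[0,0,0]],[[0,0,0],[0,0,0]]])

```text
time: 34.05
ee_pos: [0.5476, 0.2818, 0.0237]
ee_rot: [-0.0, 0.688, 0.725, 0.001]
force: [-0.7, -0.0, -1.0]
finger_gap: 0.0105
grasp_force: 40.0
```

>>> drive_tool(increments=[[[0,0,0.002],[0,0,0]],[[0,0,0],[0,0,0]],[[0,0,0],[0,0,0]]])

```text
time: 34.35
ee_pos: [0.5472, 0.2816, 0.0211]
ee_rot: [-0.0, 0.688, 0.725, 0.0]
force: [-0.2, -1.0, -1.0]
finger_gap: 0.0107
grasp_force: 40.0
```

>>> drive_tool(increments=[[[0,0,0],[0,0,0]],[[0,0,0],[0,0,0]],[[0,0,0],[0,0,0]],[[0,0,-0.01],[0,0,0]],[[0,0,-0.02],[0,0,0]],[[0,0,-0.03],[0,0,0]],[[0,0,-0.03],[0,0,0]],[[0,0,-0.03],[0,0,0]],[[0,0,-0.03],[0,0,0]],[[0,0,-0.03],[0,0,0]],[[0,0,0],[0,0,0]],[[0,0,0],[0,0,0]]], hand=-0.45)

```text
time: 35.55
ee_pos: [0.5474, 0.2814, 0.202]
ee_rot: [-0.0, 0.688, 0.725, 0.001]
force: [0.2, 0.0, 0.3]
finger_gap: 0.0243
grasp_force: 0.0
```

```bash
cat >> h.py <<'E'
H0=np.array([.4247,.2298]);EX=np.array([.9987,.0506]);EY=np.array([-.0506,.9987])
def P(s,t): return H0+s*EX+t*EY
def DP(z=.03): return [np.r_[P(s,t),z] for s,t in ((.055,-.105),(.238,-.105),(.238,.105),(.055,.105))]
E
python3 - <<'E'
from h import *
print('drawer');steel(cam('wrist'),.05,DP(.025))
print('crate');steel(cam('side'))
go(.474,-.345,.18,105)
E
```

```text
drawer
blob [308, 126, 20, 95, 1315] c 0.549 0.279 size 0.096 0.018 ang -86.6
blob [345, 129, 21, 96, 1332] c 0.586 0.277 size 0.097 0.019 ang -86.6
crate
blob [335, 251, 15, 19, 208] c 0.582 -0.092 size 0.059 0.035 ang 72.0
blob [293, 264, 17, 20, 220] c 0.469 -0.097 size 0.059 0.038 ang 86.2
blob [333, 277, 38, 10, 246] c 0.579 -0.163 size 0.092 0.02 ang -12.5
blob [291, 289, 33, 16, 232] c 0.463 -0.168 size 0.079 0.03 ang 0.8
blob [307, 311, 25, 18, 197] c 0.47 -0.233 size 0.047 0.046 ang -88.1
blob [308, 327, 43, 43, 579] c 0.457 -0.306 size 0.094 0.076 ang 13.4
blob [369, 341, 31, 17, 286] c 0.577 -0.355 size 0.065 0.024 ang -2.6
t 35.6 pos [0.5464 0.2809 0.2002] yaw 3.0 q7 -0.45 F [-0.1 -0.3 -0.9] gap 0.0246 gf 0.0
  shift now m [-0.6212 -0.105   0.0202] turn units [-2.0e-02  1.0e-02  1.3e+01] | shift after turn [-0.2319  0.5858  0.0202]
```

>>> drive_tool(increments=[[[0,0,0],[0,0,1]],[[0,0,0],[0,0,1]],[[0,0,0],[0,0,1]],[[0,0,0],[0,0,1]],[[0,0,0],[0,0,1]],[[0,0,0],[0,0,1]],[[0,0,0],[0,0,1]],[[0,0,0],[0,0,1]],[[0,0,0],[0,0,1]],[[0,0,0],[0,0,1]],[[0,0,0],[0,0,1]],[[0,0,0],[0,0,1]],[[0,0,0],[0,0,1]]], hand=-0.25)

```text
time: 36.95
ee_pos: [0.5463, 0.2809, 0.1995]
ee_rot: [0.0, 0.992, 0.128, -0.001]
force: [-0.3, 0.5, -0.1]
finger_gap: 0.0333
grasp_force: 0.0
```

>>> drive_tool(increments=[[[-0.0145,0.0366,0],[0,0,0]],[[-0.0145,0.0366,0],[0,0,0]],[[-0.0145,0.0366,0],[0,0,0]],[[-0.0145,0.0366,0],[0,0,0]],[[-0.0145,0.0366,0],[0,0,0]],[[-0.0145,0.0366,0],[0,0,0]],[[-0.0145,0.0366,0],[0,0,0]],[[-0.0145,0.0366,0],[0,0,0]],[[-0.0145,0.0366,0],[0,0,0]],[[-0.0145,0.0366,0],[0,0,0]],[[-0.0145,0.0366,0],[0,0,0]],[[-0.0145,0.0366,0],[0,0,0]],[[-0.0145,0.0366,0],[0,0,0]],[[-0.0145,0.0366,0],[0,0,0]],[[-0.0145,0.0366,0],[0,0,0]],[[-0.0145,0.0366,0],[0,0,0]],[[0,0,0],[0,0,0]],[[0,0,0],[0,0,0]],[[0,0,0],[0,0,0]]])

```text
time: 38.85
ee_pos: [0.4748, -0.3424, 0.1993]
ee_rot: [-0.002, 0.991, 0.131, -0.001]
force: [-0.0, -0.4, 0.3]
finger_gap: 0.033
grasp_force: 0.0
```

```bash
python3 - <<'E'
from h import *
print('crate');steel(cam('wrist'),.036)
go(.474,-.345,.03,105)
E
```

```text
crate
blob [67, 0, 49, 21, 622] c 0.569 -0.098 size 0.047 0.017 ang -77.3
blob [134, 0, 39, 62, 1182] c 0.567 -0.157 size 0.06 0.018 ang -13.0
blob [327, 32, 51, 73, 2185] c 0.579 -0.348 size 0.06 0.032 ang -2.7
blob [130, 82, 34, 87, 1884] c 0.474 -0.164 size 0.089 0.028 ang 0.7
blob [56, 95, 52, 33, 1309] c 0.472 -0.096 size 0.053 0.03 ang -72.2
blob [184, 121, 48, 44, 963] c 0.477 -0.227 size 0.044 0.044 ang -88.4
blob [245, 129, 63, 86, 2222] c 0.462 -0.301 size 0.089 0.063 ang 13.7
t 38.9 pos [ 0.475  -0.3422  0.1995] yaw -74.9 q7 -0.48 F [-0.7  0.2 -0. ] gap 0.0328 gf 0.0
  shift now m [-0.0017  0.003   0.1695] turn units [-0.03  0.    0.02] | shift after turn [-0.0017  0.0024  0.1695]
```

```bash
python3 - <<'E'
from h import *
w=cam('wrist')
a=np.radians(15);d=.044*np.array([np.cos(a),np.sin(a),0]);C=np.array([.474,-.345,.038])
print('expected bar',proj(w,[C-d,C+d,[.474,-.28,.042]]).round())
hsv=cv2.cvtColor(w['color'],cv2.COLOR_RGB2HSV);m=(hsv[...,1]<70)&(hsv[...,2]>75)
for v in range(125,222,8):
    u=np.where(m[v,230:340])[0]+230
    r=np.split(u,np.where(np.diff(u)>1)[0]+1); print(v,[(x[0],x[-1]) for x in r if len(x)])
E
```

```text
expected bar [[320. 214.]
 [320. 129.]
 [257. 157.]]
125 [(np.int64(230), np.int64(230))]
133 [(np.int64(271), np.int64(306))]
141 [(np.int64(254), np.int64(269)), (np.int64(271), np.int64(306))]
149 [(np.int64(248), np.int64(282))]
157 [(np.int64(244), np.int64(282))]
165 [(np.int64(246), np.int64(282))]
173 [(np.int64(256), np.int64(263)), (np.int64(266), np.int64(268)), (np.int64(272), np.int64(282))]
181 [(np.int64(272), np.int64(282))]
189 [(np.int64(272), np.int64(282))]
197 [(np.int64(272), np.int64(282)), (np.int64(302), np.int64(305))]
205 [(np.int64(272), np.int64(305))]
213 [(np.int64(302), np.int64(305))]
221 []
```

```bash
python3 - <<'E'
from h import *
w=cam('wrist');s=cam('side')
im=np.zeros((600,800,3),np.uint8)
im[:,:500]=cv2.resize(w['color'][110:230,230:330],(500,600),interpolation=cv2.INTER_CUBIC)
im[:300,500:]=cv2.resize(s['color'][320:380,300:360],(300,300),interpolation=cv2.INTER_CUBIC)
cv2.imwrite('pics/last.png',im[:,:,::-1])
E
```

```text
(no output)
```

View pics/last.png

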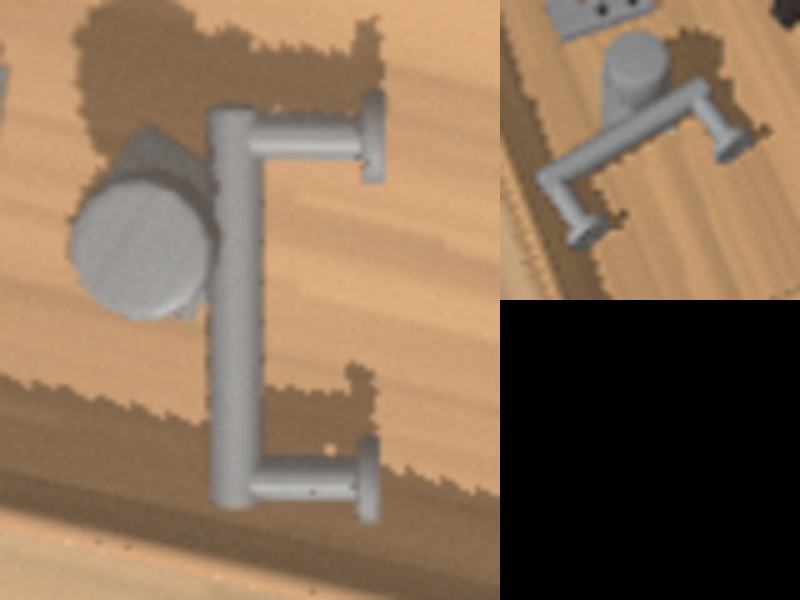

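The picture shows bow C toppled on its side. Its bar runs (235,110)-(235,505) in the crop, against knob C (head at (142,250)), with the feet to the right. I'll take knob C first, gripping along the bar's direction, then the lying bow.

```bash
python3 - <<'E'
from h import *
w=cam('wrist');k=onz(w,[[258.4,160]],.044)[0];b=onz(w,[[277,132],[277,211]],.016);print(k.round(4),b.round(4))
go(k[0],k[1],.03,12)
E
```

```text
[ 0.4722 -0.2828  0.044 ] [[ 0.5004 -0.2919  0.016 ]
 [ 0.4145 -0.3119  0.016 ]]
t 39.1 pos [ 0.4751 -0.3432  0.2003] yaw -74.9 q7 -0.48 F [ 0.8 -0.2 -0.1] gap 0.033 gf 0.0
  shift now m [ 0.0129 -0.0589  0.1704] turn units [-1.000e-02 -1.000e-02 -1.448e+01] | shift after turn [0.0598 0.0097 0.1703]
```

>>> drive_tool(increments=[[[0,0,0],[0,0,-0.97]],[[0,0,0],[0,0,-0.97]],[[0,0,0],[0,0,-0.97]],[[0,0,0],[0,0,-0.97]],[[0,0,0],[0,0,-0.97]],[[0,0,0],[0,0,-0.97]],[[0,0,0],[0,0,-0.97]],[[0,0,0],[0,0,-0.97]],[[0,0,0],[0,0,-0.97]],[[0,0,0],[0,0,-0.97]],[[0,0,0],[0,0,-0.97]],[[0,0,0],[0,0,-0.97]],[[0,0,0],[0,0,-0.97]],[[0,0,0],[0,0,-0.97]],[[0,0,0],[0,0,-0.97]],[[0,0,0],[0,0,0]],[[0,0,0],[0,0,0]]], hand=0.05)

```text
time: 40.8
ee_pos: [0.4748, -0.3442, 0.2004]
ee_rot: [-0.0, 0.628, 0.778, 0.0]
force: [0.8, 0.0, 0.2]
finger_gap: 0.0465
grasp_force: 0.0
```

```bash
python3 - <<'E'
from h import *
go(.474,-.281,.04,12)
E
```

```text
t 40.8 pos [ 0.4748 -0.3442  0.2004] yaw 12.2 q7 0.67 F [0.8 0.  0.2] gap 0.0465 gf 0.0
  shift now m [0.0617 0.0125 0.1605] turn units [ 0.   -0.01  0.03] | shift after turn [0.0619 0.0124 0.1604]
```

>>> drive_tool(increments=[[[0.02,0.003,0.03],[0,0,0]],[[0.02,0.004,0.03],[0,0,0]],[[0.02,0.003,0.03],[0,0,0]],[[0,0,0.03],[0,0,0]],[[0,0,0.025],[0,0,0]],[[0,0,0.015],[0,0,0]],[[0,0,0],[0,0,0]],[[0,0,0],[0,0,0]],[[0,0,0],[0,0,0]]])

```text
time: 41.7
ee_pos: [0.4725, -0.2838, 0.0414]
ee_rot: [0.001, 0.628, 0.779, 0.001]
force: [1.3, -0.5, -0.5]
finger_gap: 0.0461
grasp_force: 0.0
```

```bash
cat >> h.py <<'E'
def head(c,z=.044):
    """round heads (knob tops) by Hough in the wrist view"""
    g=cv2.medianBlur(cv2.cvtColor(c['color'],cv2.COLOR_RGB2GRAY),5)
    r=cv2.HoughCircles(g,cv2.HOUGH_GRADIENT,1,40,param1=80,param2=18,minRadius=10,maxRadius=45)
    for u,v,rr in ([] if r is None else r[0]):
        q=onz(c,[[u,v],[u+rr,v]],z);R=np.linalg.norm(q[0]-q[1])
        if .012<R<.019: print('head px',u,v,rr,'at',q[0].round(4),'R',R.round(4))
E
python3 - <<'E'
from h import *
go(.4725,-.282,.005,12)
w=cam('wrist');head(w);print(proj(w,[[.4725,-.282,.044]]));steel(w,.04)
E
```

```text
t 41.7 pos [ 0.4725 -0.2838  0.0414] yaw 12.3 q7 0.55 F [ 1.3 -0.5 -0.5] gap 0.0461 gf 0.0
  shift now m [0.0018 0.0004 0.0364] turn units [0.01 0.   0.04] | shift after turn [0.0018 0.0004 0.0364]
head px 316.5 222.5 27.5 at [ 0.4711 -0.278   0.044 ] R 0.0151
[[317.4557424  229.59608129]]
blob [298, 0, 154, 31, 2481] c 0.476 -0.17 size 0.073 0.014 ang 12.7
blob [480, 0, 145, 83, 4602] c 0.566 -0.156 size 0.082 0.017 ang -12.9
blob [296, 64, 79, 92, 3102] c 0.471 -0.218 size 0.04 0.04 ang 1.8
blob [222, 177, 143, 110, 5538] c 0.465 -0.284 size 0.087 0.059 ang -4.2
```

>>> drive_tool(increments=[[[0.004,-0.001,0],[0,0,0]],[[0,0,0.01],[0,0,0]],[[0,0,0.01],[0,0,0]],[[0,0,0.008],[0,0,0]],[[0,0,0.006],[0,0,0]],[[0,0,0.003],[0,0,0]],[[0,0,0],[0,0,0]],[[0,0,0],[0,0,0]]])

```text
time: 42.55
ee_pos: [0.4699, -0.2798, 0.0034]
ee_rot: [-0.0, 0.627, 0.779, 0.0]
force: [0.0, -0.5, 0.8]
finger_gap: 0.0464
grasp_force: 0.0
```

>>> drive_tool(increments=[[[0,0,0],[0,0,0]],[[0,0,0],[0,0,0]],[[0,0,0],[0,0,0]],[[0,0,0],[0,0,0]],[[0,0,0],[0,0,0]]], hand=-1)

```text
time: 43.05
ee_pos: [0.4703, -0.2797, 0.0037]
ee_rot: [-0.0, 0.627, 0.779, 0.001]
force: [0.5, 0.4, 2.8]
finger_gap: 0.0285
grasp_force: 40.0
```

>>> drive_tool(increments=[[[0,0,-0.01],[0,0,0]],[[0,0,-0.02],[0,0,0]],[[0,0,-0.03],[0,0,0]],[[0,0,-0.03],[0,0,0.5]],[[0,0,-0.03],[0,0,0.5]],[[0,0,-0.03],[0,0,0.3]],[[0,0,-0.025],[0,0,0.25]],[[0,0,0],[0,0,0]],[[0,0,0],[0,0,0]]])

```text
time: 43.95
ee_pos: [0.4695, -0.2799, 0.1787]
ee_rot: [-0.0, 0.688, 0.725, 0.0]
force: [0.8, -0.2, -0.3]
finger_gap: 0.0288
grasp_force: 40.0
```

```bash
python3 - <<'E'
from h import *
go(.5971,.1865,.178,2.9)
E
```

```text
t 44.0 pos [ 0.4695 -0.2799  0.1787] yaw 3.0 q7 0.46 F [ 0.8 -0.2 -0.3] gap 0.0288 gf 40.0
  shift now m [0.4591 0.1519 0.0012] turn units [ 0.   -0.01  0.02] | shift after turn [0.4593 0.151  0.0007]
```

>>> drive_tool(increments=[[[0.0328,0.0108,0],[0,0,0]],[[0.0328,0.0108,0],[0,0,0]],[[0.0328,0.0108,0],[0,0,0]],[[0.0328,0.0108,0],[0,0,0]],[[0.0328,0.0108,0],[0,0,0]],[[0.0328,0.0108,0],[0,0,0]],[[0.0328,0.0108,0],[0,0,0]],[[0.0328,0.0108,0],[0,0,0]],[[0.0328,0.0108,0],[0,0,0]],[[0.0328,0.0108,0],[0,0,0]],[[0.0328,0.0108,0],[0,0,0]],[[0.0328,0.0108,0],[0,0,0]],[[0.0328,0.0108,0],[0,0,0]],[[0.0328,0.0108,0],[0,0,0]],[[0,0,0],[0,0,0]],[[0,0,0],[0,0,0]],[[0,0,0],[0,0,0]]])

```text
time: 45.65
ee_pos: [0.596, 0.1845, 0.1778]
ee_rot: [-0.001, 0.689, 0.725, -0.001]
force: [-0.3, 0.4, -1.0]
finger_gap: 0.0285
grasp_force: 40.0
```

```bash
python3 - <<'E'
from h import *
go(.5971,.1865,.025,2.9)
w=cam('wrist');print('div',onz(w,[[0,0]],.057)[0][:0])
# divider / wall edges: print gray profile along a drawer cross-line (s=.11) at z=.057
t=np.arange(-.125,.13,.005);p=proj(w,[np.r_[P(.10,x),.057] for x in t]).round().astype(int)
print([(round(x*1000),int(w['color'][v,u].sum()//3)) for x,(u,v) in zip(t,p) if 0<=u<640 and 0<=v<235])
E
```

```text
t 45.6 pos [0.596  0.1845 0.1778] yaw 2.9 q7 -0.29 F [-0.3  0.4 -1. ] gap 0.0285 gf 40.0
  shift now m [0.0021 0.0016 0.1527] turn units [-0.03  0.01  0.  ] | shift after turn [0.0019 0.0012 0.1528]
div []
[(-105, 113), (-100, 118), (-95, 139), (-90, 143), (-85, 143), (-80, 145), (-75, 146), (-70, 145), (-65, 140), (-60, 138), (-55, 138), (-50, 137), (-45, 142), (-40, 139), (-35, 137), (-30, 132), (-25, 139), (-20, 119), (-15, 131), (-10, 136), (-5, 138), (0, 143), (5, 148), (10, 139), (15, 143), (20, 153), (25, 154), (30, 146), (35, 142), (40, 142), (45, 146), (50, 147), (55, 146), (60, 146), (65, 148), (70, 143), (75, 149), (80, 145), (85, 132), (90, 130)]
```

>>> drive_tool(increments=[[[0.002,0.001,0.03],[0,0,0]],[[0,0,0.03],[0,0,0]],[[0,0,0.03],[0,0,0]],[[0,0,0.025],[0,0,0]],[[0,0,0.015],[0,0,0]],[[0,0,0.01],[0,0,0]],[[0,0,0.008],[0,0,0]],[[0,0,0],[0,0,0]],[[0,0,0],[0,0,0]],[[0,0,0],[0,0,0]]])

```text
time: 46.7
ee_pos: [0.5984, 0.1888, 0.0319]
ee_rot: [-0.0, 0.688, 0.725, 0.001]
force: [-0.3, -1.2, -0.7]
finger_gap: 0.0282
grasp_force: 40.0
```

>>> drive_tool(increments=[[[0,0,0.003],[0,0,0]],[[0,0,0.002],[0,0,0]],[[0,0,0],[0,0,0]],[[0,0,0],[0,0,0]]])

```text
time: 47.1
ee_pos: [0.5978, 0.1888, 0.0259]
ee_rot: [-0.0, 0.688, 0.725, 0.0]
force: [-0.8, -0.6, -0.9]
finger_gap: 0.0289
grasp_force: 40.0
```

>>> drive_tool(increments=[[[0,0,0.002],[0,0,0]],[[0,0,0.002],[0,0,0]],[[0,0,0],[0,0,0]]])

```text
time: 47.4
ee_pos: [0.5976, 0.1888, 0.0216]
ee_rot: [-0.001, 0.688, 0.725, 0.0]
force: [-0.2, -1.0, -1.1]
finger_gap: 0.0286
grasp_force: 40.0
```

>>> drive_tool(increments=[[[0,0,0],[0,0,0]],[[0,0,0],[0,0,0]],[[0,0,0],[0,0,0]],[[0,0,-0.01],[0,0,0]],[[0,0,-0.02],[0,0,0]],[[0,0,-0.03],[0,0,0]],[[0,0,-0.03],[0,0,0]],[[0,0,-0.03],[0,0,0]],[[0,0,-0.03],[0,0,0]],[[0,0,-0.03],[0,0,0]],[[0,0,0],[0,0,0]],[[0,0,0],[0,0,0]]], hand=-0.1)

```text
time: 48.6
ee_pos: [0.598, 0.1887, 0.2031]
ee_rot: [-0.0, 0.688, 0.725, 0.001]
force: [0.2, -1.1, 0.0]
finger_gap: 0.0397
grasp_force: 0.0
```

```bash
python3 - <<'E'
from h import *
w=cam('wrist');print('drawer');steel(w,.05,DP(.025));head(w,.06)
s=cam('side');print('crate');steel(s)
go(.474,-.084,.2,2.9)
E
```

```text
drawer
blob [259, 23, 25, 104, 1619] c 0.551 0.278 size 0.091 0.02 ang -86.4
blob [301, 27, 21, 103, 1523] c 0.589 0.276 size 0.091 0.018 ang -86.9
blob [277, 94, 18, 7, 94] c 0.565 0.26 size 0.016 0.005 ang 2.8
blob [298, 155, 40, 37, 1011] c 0.599 0.188 size 0.036 0.034 ang 66.2
head px 316.5 173.5 16.4 at [0.5978 0.1898 0.06  ] R 0.0159
crate
blob [335, 251, 15, 19, 209] c 0.582 -0.092 size 0.059 0.035 ang 72.0
blob [293, 264, 17, 20, 221] c 0.469 -0.097 size 0.059 0.038 ang 86.2
blob [333, 277, 38, 10, 247] c 0.579 -0.163 size 0.092 0.02 ang -12.5
blob [291, 289, 33, 16, 235] c 0.463 -0.168 size 0.079 0.03 ang 0.8
blob [307, 311, 25, 18, 199] c 0.47 -0.233 size 0.047 0.046 ang -88.1
blob [325, 332, 20, 42, 345] c 0.475 -0.327 size 0.095 0.038 ang 64.4
blob [369, 341, 31, 17, 292] c 0.577 -0.358 size 0.064 0.029 ang -2.6
t 48.7 pos [0.5969 0.1884 0.2012] yaw 3.0 q7 -0.29 F [ 0.4  0.1 -0.3] gap 0.0397 gf 0.0
  shift now m [-0.2656 -0.137   0.0013] turn units [-0.02 -0.01  0.02] | shift after turn [-0.2659 -0.1365  0.0012]
```

>>> drive_tool(increments=[[[-0.0295,-0.0152,0],[0,0,0]],[[-0.0295,-0.0152,0],[0,0,0]],[[-0.0295,-0.0152,0],[0,0,0]],[[-0.0295,-0.0152,0],[0,0,0]],[[-0.0295,-0.0152,0],[0,0,0]],[[-0.0295,-0.0152,0],[0,0,0]],[[-0.0295,-0.0152,0],[0,0,0]],[[-0.0295,-0.0152,0],[0,0,0]],[[-0.0295,-0.0152,0.03],[0,0,0]],[[0,0,0.03],[0,0,0]],[[0,0,0.03],[0,0,0]],[[0,0,0.03],[0,0,0]],[[0,0,0.03],[0,0,0]],[[0,0,0.01],[0,0,0]],[[0,0,0],[0,0,0]],[[0,0,0],[0,0,0]],[[0,0,0],[0,0,0]],[[0,0,0],[0,0,0]]], hand=0.05)

```text
time: 50.5
ee_pos: [0.4758, -0.0836, 0.0427]
ee_rot: [0.0, 0.688, 0.725, 0.001]
force: [-0.6, 0.3, -0.6]
finger_gap: 0.0464
grasp_force: 0.0
```

```bash
python3 - <<'E'
from h import *
w=cam('wrist');head(w);steel(w,.04)
go(.472,-.083,.004,2.9)
E
```

```text
head px 307.5 232.5 25.8 at [ 0.4708 -0.0842  0.044 ] R 0.0144
head px 497.5 232.5 30.8 at [ 0.5782 -0.0792  0.044 ] R 0.0182
blob [280, 191, 58, 71, 3116] c 0.471 -0.084 size 0.04 0.032 ang -73.8
blob [448, 195, 80, 64, 3533] c 0.576 -0.08 size 0.048 0.035 ang -8.1
blob [267, 280, 89, 21, 1376] c 0.474 -0.124 size 0.053 0.014 ang 0.7
blob [274, 348, 19, 26, 452] c 0.458 -0.177 size 0.021 0.012 ang -88.5
t 50.5 pos [ 0.4757 -0.0836  0.0426] yaw 3.0 q7 0.13 F [-0.9  0.4 -0.4] gap 0.0462 gf 0.0
  shift now m [ 0.0007 -0.0037  0.0386] turn units [ 0.02 -0.01  0.02] | shift after turn [ 0.0008 -0.0037  0.0386]
```

>>> drive_tool(increments=[[[0,-0.0045,0],[0,0,0]],[[0,0,0.01],[0,0,0]],[[0,0,0.01],[0,0,0]],[[0,0,0.01],[0,0,0]],[[0,0,0.006],[0,0,0]],[[0,0,0.003],[0,0,0]],[[0,0,0],[0,0,0]],[[0,0,0],[0,0,0]]])

```text
time: 51.35
ee_pos: [0.4706, -0.0837, 0.0027]
ee_rot: [-0.0, 0.688, 0.725, 0.0]
force: [0.2, -0.1, -0.1]
finger_gap: 0.0465
grasp_force: 0.0
```

>>> drive_tool(increments=[[[0,0,0],[0,0,0]],[[0,0,0],[0,0,0]],[[0,0,0],[0,0,0]],[[0,0,0],[0,0,0]],[[0,0,0],[0,0,0]]], hand=-1)

```text
time: 51.85
ee_pos: [0.4706, -0.0837, 0.0029]
ee_rot: [-0.0, 0.688, 0.725, 0.001]
force: [-0.7, -0.5, 3.7]
finger_gap: 0.0286
grasp_force: 40.0
```

>>> drive_tool(increments=[[[0,0,-0.01],[0,0,0]],[[0,0,-0.02],[0,0,0]],[[0,0,-0.03],[0,0,0]],[[0,0,-0.03],[0,0,0]],[[0,0,-0.03],[0,0,0]],[[0,0,-0.03],[0,0,0]],[[0,0,-0.025],[0,0,0]],[[0,0,0],[0,0,0]],[[0,0,0],[0,0,0]]])

```text
time: 52.75
ee_pos: [0.4704, -0.0839, 0.178]
ee_rot: [-0.0, 0.688, 0.725, 0.001]
force: [0.4, -0.0, -1.3]
finger_gap: 0.029
grasp_force: 40.0
```

```bash
python3 - <<'E'
from h import *
go(*P(.128,-.084),.178,2.9)
E
```

```text
t 52.8 pos [ 0.4704 -0.0839  0.178 ] yaw 3.0 q7 0.13 F [ 0.4 -0.  -1.3] gap 0.029 gf 40.0
  shift now m [0.2314 0.0987 0.0003] turn units [ 0.01 -0.01  0.02] | shift after turn [ 0.2316  0.0983 -0.    ]
```

>>> drive_tool(increments=[[[0.029,0.0123,0],[0,0,0]],[[0.029,0.0123,0],[0,0,0]],[[0.029,0.0123,0],[0,0,0]],[[0.029,0.0123,0],[0,0,0]],[[0.029,0.0123,0],[0,0,0]],[[0.029,0.0123,0],[0,0,0]],[[0.029,0.0123,0],[0,0,0]],[[0.029,0.0123,0],[0,0,0]],[[0,0,0.03],[0,0,0]],[[0,0,0.03],[0,0,0]],[[0,0,0.02],[0,0,0]],[[0,0,0],[0,0,0]],[[0,0,0],[0,0,0]],[[0,0,0],[0,0,0]],[[0,0,0],[0,0,0]]])

```text
time: 54.25
ee_pos: [0.5574, 0.1532, 0.099]
ee_rot: [0.0, 0.688, 0.725, 0.001]
force: [-0.8, 0.4, -0.1]
finger_gap: 0.0289
grasp_force: 40.0
```

```bash
python3 - <<'E'
from h import *
go(*P(.128,-.084),.022,2.9)
E
```

```text
t 54.2 pos [0.5574 0.1532 0.099 ] yaw 3.0 q7 -0.24 F [-0.8  0.4 -0.1] gap 0.0289 gf 40.0
  shift now m [-0.0009 -0.0008  0.077 ] turn units [ 0.02 -0.02  0.01] | shift after turn [-0.0008 -0.0007  0.077 ]
```

>>> drive_tool(increments=[[[0,0,0.02],[0,0,0]],[[0,0,0.02],[0,0,0]],[[0,0,0.015],[0,0,0]],[[0,0,0.01],[0,0,0]],[[0,0,0.007],[0,0,0]],[[0,0,0.004],[0,0,0]],[[0,0,0.002],[0,0,0]],[[0,0,0],[0,0,0]],[[0,0,0],[0,0,0]]])

```text
time: 55.15
ee_pos: [0.557, 0.1532, 0.0204]
ee_rot: [-0.0, 0.688, 0.725, 0.001]
force: [-1.0, -0.6, -1.4]
finger_gap: 0.0283
grasp_force: 40.0
```

>>> drive_tool(increments=[[[0,0,0],[0,0,0]],[[0,0,0],[0,0,0]],[[0,0,0],[0,0,0]],[[0,0,-0.01],[0,0,0]],[[0,0,-0.02],[0,0,0]],[[0,0,-0.03],[0,0,0]],[[0,0,-0.03],[0,0,0]],[[0,0,-0.03],[0,0,0]],[[0,0,-0.03],[0,0,0]],[[0,0,-0.03],[0,0,0]],[[0,0,0],[0,0,0]],[[0,0,0],[0,0,0]]], hand=-0.1)

```text
time: 56.35
ee_pos: [0.5568, 0.1529, 0.2008]
ee_rot: [-0.0, 0.688, 0.725, 0.001]
force: [-1.0, -0.3, 0.6]
finger_gap: 0.0398
grasp_force: 0.0
```

```bash
python3 - <<'E'
from h import *
w=cam('wrist');print('drawer');steel(w,.05,DP(.025));head(w,.06)
s=cam('side');print('crate');steel(s)
go(.584,-.082,.2,2.9)
E
```

```text
drawer
blob [305, 0, 21, 93, 1361] c 0.55 0.269 size 0.078 0.018 ang -86.8
blob [345, 0, 22, 97, 1491] c 0.586 0.269 size 0.082 0.018 ang -86.7
blob [339, 119, 42, 41, 1077] c 0.598 0.187 size 0.035 0.031 ang -26.9
blob [301, 155, 36, 34, 961] c 0.558 0.152 size 0.034 0.032 ang -73.7
head px 316.5 179.5 13.2 at [0.5568 0.1486 0.06  ] R 0.0127
head px 341.5 17.5 20.7 at [0.571  0.2925 0.06  ] R 0.0178
head px 191.5 94.5 19.3 at [0.4394 0.2223 0.06  ] R 0.0177
crate
blob [335, 251, 15, 19, 210] c 0.582 -0.092 size 0.059 0.035 ang 72.0
blob [333, 277, 38, 10, 247] c 0.579 -0.163 size 0.092 0.02 ang -12.5
blob [291, 289, 33, 16, 238] c 0.463 -0.168 size 0.079 0.03 ang 1.4
blob [307, 311, 25, 18, 198] c 0.47 -0.233 size 0.047 0.046 ang -88.1
blob [325, 332, 20, 42, 344] c 0.475 -0.327 size 0.095 0.038 ang 64.4
blob [369, 341, 31, 17, 288] c 0.577 -0.355 size 0.064 0.024 ang -2.6
t 56.5 pos [0.5557 0.1527 0.1991] yaw 3.0 q7 -0.25 F [ 0.2 -0.2 -0.1] gap 0.0398 gf 0.0
  shift now m [-0.2358  0.016  -0.0011] turn units [-0.02 -0.01  0.02] | shift after turn [-0.2358  0.0164 -0.0009]
```

>>> drive_tool(increments=[[[-0.0295,0.002,0],[0,0,0]],[[-0.0295,0.002,0],[0,0,0]],[[-0.0295,0.002,0],[0,0,0]],[[-0.0295,0.002,0],[0,0,0]],[[-0.0295,0.002,0],[0,0,0]],[[-0.0295,0.002,0],[0,0,0]],[[-0.0295,0.002,0],[0,0,0]],[[-0.0295,0.002,0],[0,0,0]],[[0,0,0.03],[0,0,0]],[[0,0,0.03],[0,0,0]],[[0,0,0.03],[0,0,0]],[[0,0,0.03],[0,0,0]],[[0,0,0.03],[0,0,0]],[[0,0,0.008],[0,0,0]],[[0,0,0],[0,0,0]],[[0,0,0],[0,0,0]],[[0,0,0],[0,0,0]],[[0,0,0],[0,0,0]]], hand=0.05)

```text
time: 58.25
ee_pos: [0.5859, -0.0819, 0.0429]
ee_rot: [0.0, 0.688, 0.725, 0.001]
force: [0.5, -0.3, 0.4]
finger_gap: 0.0464
grasp_force: 0.0
```

```bash
python3 - <<'E'
from h import *
w=cam('wrist');head(w);steel(w,.04)
go(.583,-.082,.003,2.9)
E
```

```text
head px 311.5 230.5 26.3 at [ 0.583  -0.0812  0.044 ] R 0.0147
blob [286, 190, 56, 70, 3072] c 0.584 -0.081 size 0.04 0.03 ang 82.1
blob [264, 275, 107, 27, 1537] c 0.588 -0.128 size 0.063 0.018 ang -12.5
t 58.3 pos [ 0.5857 -0.0818  0.0428] yaw 3.0 q7 0.13 F [0.5 0.6 0.3] gap 0.0461 gf 0.0
  shift now m [-0.0001 -0.0028  0.0398] turn units [ 0.02 -0.01  0.02] | shift after turn [-0.     -0.0027  0.0398]
```

>>> drive_tool(increments=[[[0,-0.0025,0],[0,0,0]],[[0,0,0.01],[0,0,0]],[[0,0,0.01],[0,0,0]],[[0,0,0.01],[0,0,0]],[[0,0,0.006],[0,0,0]],[[0,0,0.003],[0,0,0]],[[0,0,0],[0,0,0]],[[0,0,0],[0,0,0]]])

```text
time: 59.1
ee_pos: [0.5826, -0.0819, 0.0027]
ee_rot: [-0.0, 0.688, 0.725, 0.0]
force: [-0.3, -0.9, -0.4]
finger_gap: 0.0463
grasp_force: 0.0
```

>>> drive_tool(increments=[[[0,0,0],[0,0,0]],[[0,0,0],[0,0,0]],[[0,0,0],[0,0,0]],[[0,0,0],[0,0,0]],[[0,0,0],[0,0,0]]], hand=-1)

```text
time: 59.6
ee_pos: [0.5827, -0.0819, 0.003]
ee_rot: [-0.0, 0.688, 0.725, 0.001]
force: [0.6, -0.1, 3.0]
finger_gap: 0.0289
grasp_force: 40.0
```

>>> drive_tool(increments=[[[0,0,-0.01],[0,0,0]],[[0,0,-0.02],[0,0,0]],[[0,0,-0.03],[0,0,0]],[[0,0,-0.03],[0,0,0]],[[0,0,-0.03],[0,0,0]],[[0,0,-0.03],[0,0,0]],[[0,0,-0.025],[0,0,0]],[[0,0,0],[0,0,0]],[[0,0,0],[0,0,0]]])

```text
time: 60.5
ee_pos: [0.5822, -0.082, 0.1778]
ee_rot: [-0.0, 0.688, 0.725, 0.0]
force: [-0.2, 0.6, -1.8]
finger_gap: 0.0289
grasp_force: 40.0
```

```bash
python3 - <<'E'
from h import *
go(*P(.088,-.055),.178,2.9)
E
```

```text
t 60.5 pos [ 0.5822 -0.082   0.1778] yaw 3.0 q7 0.13 F [-0.2  0.6 -1.8] gap 0.0289 gf 40.0
  shift now m [ 2.644e-01 -5.310e-02  1.000e-04] turn units [ 0.   -0.01  0.02] | shift after turn [ 2.644e-01 -5.350e-02 -2.000e-04]
```

>>> drive_tool(increments=[[[0.0295,-0.006,0],[0,0,0]],[[0.0295,-0.006,0],[0,0,0]],[[0.0295,-0.006,0],[0,0,0]],[[0.0295,-0.006,0],[0,0,0]],[[0.0295,-0.006,0],[0,0,0]],[[0.0295,-0.006,0],[0,0,0]],[[0.0295,-0.006,0],[0,0,0]],[[0.0295,-0.006,0],[0,0,0]],[[0.0285,-0.005,0],[0,0,0]],[[0,0,0.03],[0,0,0]],[[0,0,0.03],[0,0,0]],[[0,0,0.02],[0,0,0]],[[0,0,0],[0,0,0]],[[0,0,0],[0,0,0]],[[0,0,0],[0,0,0]],[[0,0,0],[0,0,0]]])

```text
time: 62.1
ee_pos: [0.5164, 0.1796, 0.0989]
ee_rot: [-0.0, 0.688, 0.725, 0.001]
force: [0.2, 0.1, -1.1]
finger_gap: 0.0289
grasp_force: 40.0
```

```bash
python3 - <<'E'
from h import *
go(*P(.088,-.055),.02,2.9)
E
```

```text
t 62.1 pos [0.5164 0.1796 0.0989] yaw 3.0 q7 -0.29 F [ 0.2  0.1 -1.1] gap 0.0289 gf 40.0
  shift now m [-0.0004 -0.0012  0.0789] turn units [ 0.02 -0.02  0.01] | shift after turn [-0.0002 -0.0011  0.0789]
```

>>> drive_tool(increments=[[[0,0,0.02],[0,0,0]],[[0,0,0.02],[0,0,0]],[[0,0,0.015],[0,0,0]],[[0,0,0.01],[0,0,0]],[[0,0,0.007],[0,0,0]],[[0,0,0.004],[0,0,0]],[[0,0,0.002],[0,0,0]],[[0,0,0],[0,0,0]],[[0,0,0],[0,0,0]]])

```text
time: 63.0
ee_pos: [0.516, 0.1796, 0.0204]
ee_rot: [-0.0, 0.688, 0.725, 0.001]
force: [0.1, -0.9, -0.3]
finger_gap: 0.0286
grasp_force: 40.0
```

>>> drive_tool(increments=[[[0,0,0],[0,0,0]],[[0,0,0],[0,0,0]],[[0,0,0],[0,0,0]],[[0,0,-0.01],[0,0,0]],[[0,0,-0.02],[0,0,0]],[[0,0,-0.03],[0,0,0]],[[0,0,-0.03],[0,0,0]],[[0,0,-0.03],[0,0,0]],[[0,0,-0.03],[0,0,0]],[[0,0,-0.03],[0,0,0]],[[0,0,0],[0,0,0]],[[0,0,0],[0,0,0]]], hand=-0.14)

```text
time: 64.2
ee_pos: [0.5147, 0.1793, 0.2003]
ee_rot: [-0.001, 0.688, 0.725, 0.0]
force: [0.3, -0.8, 0.7]
finger_gap: 0.0378
grasp_force: 0.0
```

```bash
python3 - <<'E'
from h import *
w=cam('wrist');print('drawer');steel(w,.05,DP(.025))
s=cam('side');print('crate');steel(s)
hsv=cv2.cvtColor(s['color'],cv2.COLOR_RGB2HSV);m=(hsv[...,1]<70)&(hsv[...,2]>75)
for v in range(330,378,2): print(v,''.join('#' if x else '.' for x in m[v,318:352]))
go(.474,-.32,.2,2.9)
E
```

```text
drawer
blob [347, 16, 22, 106, 1607] c 0.547 0.277 size 0.091 0.019 ang -85.8
blob [385, 21, 28, 105, 1728] c 0.584 0.275 size 0.091 0.022 ang -86.4
blob [377, 150, 43, 38, 1131] c 0.597 0.187 size 0.041 0.032 ang -28.3
blob [303, 154, 35, 40, 1052] c 0.518 0.178 size 0.037 0.032 ang 81.8
blob [339, 181, 36, 33, 926] c 0.557 0.153 size 0.035 0.032 ang -73.5
crate
blob [333, 277, 38, 10, 246] c 0.579 -0.163 size 0.092 0.02 ang -12.5
blob [291, 289, 33, 16, 237] c 0.463 -0.168 size 0.079 0.03 ang 0.8
blob [307, 311, 25, 18, 196] c 0.469 -0.233 size 0.047 0.046 ang -87.0
blob [325, 332, 20, 42, 343] c 0.475 -0.327 size 0.095 0.038 ang 64.4
blob [369, 341, 31, 17, 286] c 0.577 -0.355 size 0.064 0.024 ang -2.6
330 ..................................
332 ..........###.....................
334 ..........##########..####........
336 .........##################.......
338 .........###....##########........
340 .....................#####........
342 .....................#####........
344 .....................#####........
346 .....................#####........
348 ....................######........
350 ....................#####.........
352 ....................#####.........
354 ....................#####.........
356 ...................######.........
358 ...................######.........
360 ...................#####..........
362 .......##..........#####..........
364 ......####........######..........
366 ......##################..........
368 ......##################..........
370 ......###......#########..........
372 ....................##............
374 ..................................
376 ..................................
t 64.3 pos [0.5142 0.179  0.1989] yaw 3.0 q7 -0.3 F [-0.  -0.4  0.4] gap 0.038 gf 0.0
  shift now m [-0.4962 -0.0664 -0.0011] turn units [-0.03 -0.    0.02] | shift after turn [-0.4963 -0.0653 -0.0011]
```

```bash
python3 - <<'E'
from h import *
s=cam('side');q=onz(s,[[341.5,336.5],[338.5,370.5],[327.5,335],[325,367]],.016);print(q.round(4))
d=q[0]-q[1];print(np.linalg.norm(d),np.degrees(np.arctan2(d[1],d[0])));c=(q[0]+q[1])/2
go(c[0],c[1],.2,np.degrees(np.arctan2(d[1],d[0]))-90)
E
```

```text
[[ 0.5051 -0.2887  0.016 ]
 [ 0.4693 -0.3622  0.016 ]
 [ 0.4767 -0.2746  0.016 ]
 [ 0.4449 -0.3452  0.016 ]]
0.08179728667919635 64.04224769809242
t 64.3 pos [0.5143 0.1789 0.1987] yaw 3.0 q7 -0.3 F [-0.6  0.7 -0.3] gap 0.0378 gf 0.0
  shift now m [-0.5023 -0.0535 -0.0012] turn units [-0.03  0.01  4.83] | shift after turn [-0.4653  0.1965 -0.0013]
```

>>> drive_tool(increments=[[[0,0,0],[0,0,0.97]],[[0,0,0],[0,0,0.97]],[[0,0,0],[0,0,0.97]],[[0,0,0],[0,0,0.97]],[[0,0,0],[0,0,0.97]]])

```text
time: 64.85
ee_pos: [0.5147, 0.179, 0.1986]
ee_rot: [-0.001, 0.85, 0.527, -0.001]
force: [0.8, -0.1, -0.2]
finger_gap: 0.0382
grasp_force: 0.0
```

>>> drive_tool(increments=[[[-0.031,0.0131,0],[0,0,0]],[[-0.031,0.0131,0],[0,0,0]],[[-0.031,0.0131,0],[0,0,0]],[[-0.031,0.0131,0],[0,0,0]],[[-0.031,0.0131,0],[0,0,0]],[[-0.031,0.0131,0],[0,0,0]],[[-0.031,0.0131,0],[0,0,0]],[[-0.031,0.0131,0],[0,0,0]],[[-0.031,0.0131,0],[0,0,0]],[[-0.031,0.0131,0],[0,0,0]],[[-0.031,0.0131,0],[0,0,0]],[[-0.031,0.0131,0],[0,0,0]],[[-0.031,0.0131,0],[0,0,0]],[[-0.031,0.0131,0.03],[0,0,0]],[[-0.031,0.0131,0.03],[0,0,0]],[[0,0,0.04],[0,0,0]],[[0,0,0],[0,0,0]],[[0,0,0],[0,0,0]],[[0,0,0],[0,0,0]],[[0,0,0],[0,0,0]]], hand=-0.25)

```text
time: 66.85
ee_pos: [0.489, -0.3244, 0.1012]
ee_rot: [0.001, 0.848, 0.53, 0.001]
force: [0.2, -1.0, -0.2]
finger_gap: 0.033
grasp_force: 0.0
```

```bash
python3 - <<'E'
from h import *
w=cam('wrist');steel(w,.016)
hsv=cv2.cvtColor(w['color'],cv2.COLOR_RGB2HSV);m=(hsv[...,1]<70)&(hsv[...,2]>75)
for v in range(130,300,6): print(v,''.join('#' if x else '.' for x in m[v,240:400:3]))
go(.487,-.3255,.03,-26)
E
```

```text
blob [126, 0, 88, 34, 1553] c 0.452 -0.163 size 0.064 0.022 ang -27.4
blob [193, 55, 84, 64, 2027] c 0.473 -0.22 size 0.046 0.046 ang 1.8
blob [274, 131, 49, 111, 2460] c 0.477 -0.316 size 0.091 0.038 ang 63.9
blob [389, 133, 89, 68, 3347] c 0.581 -0.348 size 0.065 0.034 ang -3.0
130 ............#.........................................
136 ...........###......#######...........................
142 ...........#################..........................
148 ...........#################..........................
154 ............##.........#####..........................
160 .......................#####.......................###
166 .......................#####......................####
172 .......................#####.......................###
178 .......................#####.......................###
184 .......................#####........................##
190 .......................#####.........................#
196 .......................#####..........................
202 .......................#####..........................
208 .......................#####....................
[... 399 characters left out ...]
....................
256 ......................................................
262 ......................................................
268 ......................................................
274 ......................................................
280 ......................................................
286 ......................................................
292 ......................................................
298 ......................................................
t 66.9 pos [ 0.4888 -0.3244  0.1011] yaw -26.0 q7 0.19 F [-0.   0.3  0.7] gap 0.0331 gf 0.0
  shift now m [-0.0018 -0.0013  0.0711] turn units [ 0.02 -0.01 -0.01] | shift after turn [-0.0018 -0.0012  0.0711]
```

```bash
python3 - <<'E'
from h import *
w=cam('wrist');q=onz(w,[[316.5,188]],.014)[0];print(q.round(4));go(q[0],q[1],.02,-26)
E
```

```text
[ 0.4897 -0.3227  0.014 ]
t 67.0 pos [ 0.4887 -0.3245  0.1009] yaw -26.0 q7 0.19 F [0.4 0.  1.3] gap 0.0334 gf 0.0
  shift now m [0.0019 0.     0.0809] turn units [ 0.02 -0.01 -0.01] | shift after turn [0.002  0.0002 0.0809]
```

>>> drive_tool(increments=[[[0.002,0,0.03],[0,0,0]],[[0,0,0.03],[0,0,0]],[[0,0,0.02],[0,0,0]],[[0,0,0.01],[0,0,0]],[[0,0,0.008],[0,0,0]],[[0,0,0.004],[0,0,0]],[[0,0,0],[0,0,0]],[[0,0,0],[0,0,0]],[[0,0,0],[0,0,0]]])

```text
time: 67.85
ee_pos: [0.4889, -0.323, -0.0019]
ee_rot: [0.0, 0.849, 0.529, 0.001]
force: [0.4, 1.2, -0.2]
finger_gap: 0.0334
grasp_force: 0.0
```

>>> drive_tool(increments=[[[0,0,0.002],[0,0,0]],[[0,0,0.002],[0,0,0]],[[0,0,0.002],[0,0,0]],[[0,0,0],[0,0,0]]])

```text
time: 68.25
ee_pos: [0.4882, -0.3225, -0.009]
ee_rot: [-0.001, 0.849, 0.529, 0.0]
force: [0.2, 0.1, 0.2]
finger_gap: 0.0332
grasp_force: 0.0
```

>>> drive_tool(increments=[[[0,0,0.002],[0,0,0]],[[0,0,0.001],[0,0,0]],[[0,0,0],[0,0,0]],[[0,0,0],[0,0,0]]])

```text
time: 68.65
ee_pos: [0.4885, -0.3226, -0.0117]
ee_rot: [-0.001, 0.849, 0.529, 0.0]
force: [-0.1, -0.2, 1.0]
finger_gap: 0.0331
grasp_force: 0.0
```

>>> drive_tool(increments=[[[0,0,0],[0,0,0]],[[0,0,0],[0,0,0]],[[0,0,0],[0,0,0]],[[0,0,0],[0,0,0]],[[0,0,0],[0,0,0]]], hand=-1)

```text
time: 69.15
ee_pos: [0.4884, -0.3227, -0.0112]
ee_rot: [-0.001, 0.849, 0.529, 0.0]
force: [-0.5, 0.6, 3.7]
finger_gap: 0.0003
grasp_force: 1.9
```

>>> drive_tool(increments=[[[0,0,-0.005],[0,0,0]],[[0,0,-0.005],[0,0,0]],[[0,0,0],[0,0,0]],[[0,0,0],[0,0,0]]], hand=-0.25)

```text
time: 69.55
ee_pos: [0.4887, -0.3228, -0.0014]
ee_rot: [-0.0, 0.849, 0.529, 0.0]
force: [-0.6, 0.2, -0.0]
finger_gap: 0.0302
grasp_force: 0.0
```

```bash
python3 - <<'E'
from h import *
w=cam('wrist')
hsv=cv2.cvtColor(w['color'],cv2.COLOR_RGB2HSV);m=(hsv[...,1]<70)&(hsv[...,2]>75)
for v in range(110,270,6): print(v,''.join('#' if x else '.' for x in m[v,220:420:3]))
go(.487,-.3255,-.015,-26)
E
```

```text
110 ...................................................................
116 ...................................................................
122 ...................................................................
128 ...................................................................
134 ...................................................................
140 ...................................................................
146 ...................................................................
152 ...................................................................
158 ..........####.................###.................................
164 ..........##########################...............................
170 ..........##########################...............................
176 ..........##########################...............................
182 ..........###############....#######...............................
188 ...........###...............#######...............................
194 .............................#######...............................
200 ................
[... 349 characters left out ...]
........................#######...............................
236 .............................#######...............................
242 .............................#######...............................
248 .............................#######...............................
254 .............................#######...............................
260 .............................#######...............................
266 .............................#######...............................
t 69.6 pos [ 0.4885 -0.3227 -0.0016] yaw -26.1 q7 0.2 F [ 0.   0.4 -0.2] gap 0.033 gf 0.0
  shift now m [-0.0032 -0.0001  0.0134] turn units [-0.   -0.01 -0.02] | shift after turn [-0.0032 -0.0001  0.0134]
```

>>> drive_tool(increments=[[[0,0,0.005],[0,0,0]],[[0,0,0.005],[0,0,0]],[[0,0,0.003],[0,0,0]],[[0,0,0.001],[0,0,0]],[[0,0,0],[0,0,0]],[[0,0,0],[0,0,0]]])

```text
time: 70.2
ee_pos: [0.4885, -0.3227, -0.0156]
ee_rot: [-0.001, 0.849, 0.529, 0.0]
force: [0.1, 1.0, 0.9]
finger_gap: 0.0335
grasp_force: 0.0
```

>>> drive_tool(increments=[[[0,0,0.001],[0,0,0]],[[0,0,0.001],[0,0,0]],[[0,0,0],[0,0,0]]])

```text
time: 70.5
ee_pos: [0.4884, -0.3226, -0.0177]
ee_rot: [-0.001, 0.849, 0.529, 0.0]
force: [-0.2, -0.4, 0.1]
finger_gap: 0.0329
grasp_force: 0.0
```

>>> drive_tool(increments=[[[0,0,0.001],[0,0,0]],[[0,0,0.001],[0,0,0]],[[0,0,0],[0,0,0]]])

```text
time: 70.8
ee_pos: [0.4884, -0.3226, -0.0198]
ee_rot: [-0.001, 0.849, 0.529, 0.0]
force: [-0.9, 0.5, 0.0]
finger_gap: 0.0331
grasp_force: 0.0
```

>>> drive_tool(increments=[[[0,0,0.001],[0,0,0]],[[0,0,0.001],[0,0,0]],[[0,0,0],[0,0,0]]])

```text
time: 71.1
ee_pos: [0.4884, -0.3226, -0.0218]
ee_rot: [-0.001, 0.849, 0.529, 0.0]
force: [0.2, 0.6, 0.3]
finger_gap: 0.0332
grasp_force: 0.0
```

>>> drive_tool(increments=[[[0,0,0.001],[0,0,0]],[[0,0,0],[0,0,0]]])

```text
time: 71.3
ee_pos: [0.4884, -0.3226, -0.0228]
ee_rot: [-0.001, 0.849, 0.529, 0.0]
force: [-0.8, -0.2, 0.3]
finger_gap: 0.0332
grasp_force: 0.0
```

>>> drive_tool(increments=[[[0,0,0],[0,0,0]],[[0,0,0],[0,0,0]],[[0,0,0],[0,0,0]],[[0,0,0],[0,0,0]],[[0,0,0],[0,0,0]]], hand=-1)

```text
time: 71.8
ee_pos: [0.4884, -0.3227, -0.0226]
ee_rot: [-0.001, 0.849, 0.529, 0.0]
force: [0.0, 0.5, 1.2]
finger_gap: 0.0107
grasp_force: 40.0
```

>>> drive_tool(increments=[[[0,0,-0.01],[0,0,0]],[[0,0,-0.015],[0,0,0]],[[0,0,-0.02],[0,0,0]],[[0,0,-0.03],[0,0,0]],[[0,0,-0.03],[0,0,-0.97]],[[0,0,-0.03],[0,0,-0.97]],[[0,0,-0.03],[0,0,-0.97]],[[0,0,-0.03],[0,0,-0.97]],[[0,0,0],[0,0,-0.97]],[[0,0,0],[0,0,0]],[[0,0,0],[0,0,0]],[[0,0,0],[0,0,0]]])

```text
time: 73.0
ee_pos: [0.4879, -0.3226, 0.172]
ee_rot: [-0.001, 0.689, 0.725, 0.0]
force: [-0.0, -0.5, -2.1]
finger_gap: 0.0107
grasp_force: 40.0
```

```bash
python3 - <<'E'
from h import *
go(*P(.091,.042),.172,2.9)
w=cam('wrist')
hsv=cv2.cvtColor(w['color'],cv2.COLOR_RGB2HSV);m=(hsv[...,1]<70)&(hsv[...,2]>75)
for v in range(120,350,8): print(v,''.join('#' if x else '.' for x in m[v,220:420:3]))
E
```

```text
t 73.0 pos [ 0.4879 -0.3226  0.172 ] yaw 2.9 q7 0.53 F [-0.  -0.5 -2.1] gap 0.0107 gf 40.0
  shift now m [0.5969 0.0559 0.001 ] turn units [-0.01 -0.02  0.  ] | shift after turn [ 0.5969  0.0559 -0.    ]
120 ...................................................................
128 ...................................................................
136 ...................................................................
144 ...................................................................
152 ...................................................................
160 ...................................................................
168 .......#####..................######...............................
176 .......##############################..............................
184 .......##############################...............###############
192 .......##############################...............####.#####.####
200 .......#####.................########...............###############
208 .............................########..............################
216 ............................
[... 491 characters left out ...]
..............########..............................
280 .............................########..............................
288 .............................########..............................
296 .............................########..............................
304 ...................................................................
312 ...................................................................
320 ...................................................................
328 ...................................................................
336 .....................################..............................
344 .....................#........######...............................
```

>>> drive_tool(increments=[[[0.035,0.003,0],[0,0,0]],[[0.035,0.003,0],[0,0,0]],[[0.035,0.003,0],[0,0,0]],[[0.035,0.003,0],[0,0,0]],[[0.035,0.003,0],[0,0,0]],[[0.035,0.003,0],[0,0,0]],[[0.035,0.003,0],[0,0,0]],[[0.035,0.003,0],[0,0,0]],[[0.035,0.003,0],[0,0,0]],[[0.035,0.003,0],[0,0,0]],[[0.035,0.003,0],[0,0,0]],[[0.035,0.003,0],[0,0,0]],[[0.035,0.003,0],[0,0,0]],[[0.035,0.003,0],[0,0,0]],[[0.035,0.003,0],[0,0,0]],[[0.035,0.003,0],[0,0,0]],[[0.035,0.006,0],[0,0,0]],[[0,0,0],[0,0,0]],[[0,0,0],[0,0,0]],[[0,0,0],[0,0,0]]])

```text
time: 75.05
ee_pos: [0.5111, 0.2724, 0.1726]
ee_rot: [-0.0, 0.689, 0.725, -0.001]
force: [-0.1, -0.2, -1.0]
finger_gap: 0.0105
grasp_force: 40.0
```

```bash
python3 - <<'E'
from h import *
go(*P(.089,.042),.08,2.9)
w=cam('wrist');steel(w,.05,DP(.025))
E
```

```text
t 75.0 pos [0.5111 0.2724 0.1726] yaw 2.9 q7 -0.43 F [-0.1 -0.2 -1. ] gap 0.0105 gf 40.0
  shift now m [0.0039 0.0006 0.0926] turn units [-0.01  0.01 -0.  ] | shift after turn [0.0039 0.0006 0.0926]
blob [346, 120, 22, 105, 1603] c 0.546 0.279 size 0.097 0.018 ang -86.5
blob [384, 124, 29, 104, 1723] c 0.584 0.277 size 0.096 0.022 ang -86.7
blob [283, 168, 50, 133, 3922] c 0.506 0.214 size 0.137 0.044 ang -86.5
blob [379, 252, 38, 7, 248] c 0.593 0.2 size 0.036 0.006 ang 2.6
```

>>> drive_tool(increments=[[[0.002,0,0.03],[0,0,0]],[[0.002,0,0.03],[0,0,0]],[[0,0,0.03],[0,0,0]],[[0,0,0.025],[0,0,0]],[[0,0,0.015],[0,0,0]],[[0,0,0.015],[0,0,0]],[[0,0,0.01],[0,0,0]],[[0,0,0.004],[0,0,0]],[[0,0,0],[0,0,0]],[[0,0,0],[0,0,0]],[[0,0,0],[0,0,0]]])

```text
time: 76.2
ee_pos: [0.5113, 0.2785, 0.0147]
ee_rot: [-0.0, 0.688, 0.725, 0.001]
force: [1.5, 0.3, -1.2]
finger_gap: 0.0106
grasp_force: 40.0
```

>>> drive_tool(increments=[[[0,0,0.002],[0,0,0]],[[0,0,0.002],[0,0,0]],[[0,0,0],[0,0,0]]])

```text
time: 76.5
ee_pos: [0.5112, 0.2785, 0.01]
ee_rot: [-0.0, 0.688, 0.725, 0.001]
force: [0.9, 0.5, -0.7]
finger_gap: 0.0108
grasp_force: 40.0
```

>>> drive_tool(increments=[[[0,0,0.002],[0,0,0]],[[0,0,0.002],[0,0,0]],[[0,0,0],[0,0,0]]])

```text
time: 76.8
ee_pos: [0.5112, 0.2784, 0.0058]
ee_rot: [-0.0, 0.688, 0.725, 0.001]
force: [1.4, 0.1, -1.0]
finger_gap: 0.0104
grasp_force: 40.0
```

>>> drive_tool(increments=[[[0,0,0.001],[0,0,0]],[[0,0,0.001],[0,0,0]],[[0,0,0.001],[0,0,0]],[[0,0,0],[0,0,0]]])

```text
time: 77.2
ee_pos: [0.5112, 0.2783, 0.003]
ee_rot: [-0.0, 0.688, 0.725, 0.0]
force: [1.9, 0.2, 0.3]
finger_gap: 0.0108
grasp_force: 40.0
```

>>> drive_tool(increments=[[[0,0,0],[0,0,0]],[[0,0,0],[0,0,0]],[[0,0,0],[0,0,0]],[[0,0,0],[0,0,0]],[[0,0,-0.005],[0,0,0]],[[0,0,-0.01],[0,0,0]],[[0,0,-0.02],[0,0,0]],[[0,0,-0.03],[0,0,0]],[[0,0,-0.03],[0,0,0]],[[0,0,-0.03],[0,0,0]],[[0,0,-0.03],[0,0,0]],[[0,0,-0.03],[0,0,0]],[[0,0,0],[0,0,0]],[[0,0,0],[0,0,0]]], hand=-0.62)

```text
time: 78.6
ee_pos: [0.5112, 0.2782, 0.1891]
ee_rot: [-0.0, 0.688, 0.725, 0.001]
force: [-0.0, -0.6, -0.4]
finger_gap: 0.0166
grasp_force: 0.0
```

```bash
python3 - <<'E'
from h import *
w=cam('wrist');steel(w,.04,DP(.025));go(.4247,.2298,.13,2.9)
hsv=cv2.cvtColor(w['color'],cv2.COLOR_RGB2HSV);m=(hsv[...,1]<70)&(hsv[...,2]>75)
for v in range(100,240,6): print(v,''.join('#' if x else '.' for x in m[v,200:440:3]))
s=cam('side');print('crate');steel(s)
E
```

```text
blob [285, 125, 40, 94, 1664] c 0.5 0.278 size 0.094 0.038 ang -87.1
blob [343, 126, 22, 99, 1443] c 0.547 0.276 size 0.099 0.019 ang -86.5
blob [380, 129, 27, 99, 1538] c 0.587 0.275 size 0.1 0.023 ang -86.5
blob [301, 251, 34, 38, 1050] c 0.517 0.172 size 0.045 0.035 ang -87.2
blob [375, 250, 37, 14, 301] c 0.597 0.192 size 0.038 0.015 ang 2.7
t 78.7 pos [0.5105 0.2778 0.188 ] yaw 3.0 q7 -0.43 F [-0.6 -0.7  0.2] gap 0.0166 gf 0.0
  shift now m [-0.0435 -0.0881  0.058 ] turn units [-0.01 -0.01  0.02] | shift after turn [-0.0436 -0.0881  0.058 ]
100 .................#########......................................................
106 .................#######.........##.....#.......................................
112 .................#######........................................................
118 .................#######........................................................
124 .................#######.....#..................................................
130 .................#######....##############.......######.......#####.............
136 ..................######....######
[... 1075 characters left out ...]
..####.........######....##..................#####......#######.............
220 ......#####........######.........................####.........####.............
226 .......####........######.......................................###.............
232 .......####........######.......................................................
238 .......####........######...#...................................................
crate
blob [333, 277, 38, 10, 246] c 0.579 -0.163 size 0.092 0.02 ang -12.5
blob [291, 289, 33, 16, 237] c 0.463 -0.168 size 0.079 0.03 ang 0.8
blob [307, 311, 25, 18, 197] c 0.47 -0.233 size 0.047 0.046 ang -88.1
blob [369, 341, 31, 17, 288] c 0.577 -0.355 size 0.064 0.024 ang -2.8
```

>>> drive_tool(increments=[[[-0.0085,-0.0276,0],[0,0,0]],[[-0.0085,-0.0276,0],[0,0,0]],[[-0.0085,-0.0276,0],[0,0,0]],[[-0.0085,-0.0276,0],[0,0,0]],[[-0.0085,-0.0276,0],[0,0,0]],[[0,0,0],[0,0,0]],[[0,0,0],[0,0,0]],[[0,0,0.03],[0,0,0]],[[0,0,0.03],[0,0,0]],[[0,0,0.02],[0,0,0]],[[0,0,0],[0,0,0]],[[0,0,0],[0,0,0]]], hand=-1)

```text
time: 79.9
ee_pos: [0.3762, 0.2287, 0.1078]
ee_rot: [-0.0, 0.689, 0.725, 0.0]
force: [-0.1, -0.0, 1.0]
finger_gap: 0.0004
grasp_force: 0.0
```

```bash
python3 - <<'E'
from h import *
go(.378,.2275,.028,2.9)
w=cam('wrist')
# handle midline
hsv=cv2.cvtColor(w['color'],cv2.COLOR_RGB2HSV);m=(hsv[...,1]<70)&(hsv[...,2]>75)
for v in (150,165,180,195,210):
    u=np.where(m[v,300:480])[0]+300; r=np.split(u,np.where(np.diff(u)>1)[0]+1); print(v,[(int(x[0]),int(x[-1])) for x in r if len(x)>3])
print(proj(w,[np.r_[P(0,.04),.062],np.r_[P(0,0),.062]]).round())
E
```

```text
t 79.9 pos [0.3762 0.2287 0.1078] yaw 3.0 q7 -0.47 F [-0.1 -0.   1. ] gap 0.0004 gf 0.0
  shift now m [-0.0014  0.0017  0.0798] turn units [-0.   -0.01  0.01] | shift after turn [-0.0013  0.0017  0.0798]
150 [(382, 398), (422, 436), (438, 442), (444, 448), (450, 453), (455, 479)]
165 [(382, 397), (421, 437), (439, 444), (455, 479)]
180 [(381, 397), (420, 427), (437, 440), (455, 478)]
195 [(380, 396), (452, 476)]
210 [(379, 395), (452, 474)]
[[390. 150.]
 [387. 207.]]
```

>>> drive_tool(increments=[[[0,0,0.03],[0,0,0]],[[0,0,0.03],[0,0,0]],[[0,0,0.021],[0,0,0]],[[0,0,0],[0,0,0]],[[0,0,0],[0,0,0]],[[0,0.008,0],[0,0,0]],[[0,0.008,0],[0,0,0]],[[0,0.006,0],[0,0,0]],[[0,0.006,0],[0,0,0]],[[0,0.008,0],[0,0,0]],[[0,0.008,0],[0,0,0]],[[0,0,0],[0,0,0]]])

```text
time: 81.15
ee_pos: [0.4214, 0.2311, 0.0271]
ee_rot: [0.0, 0.689, 0.725, 0.002]
force: [-0.4, -0.3, 0.3]
finger_gap: 0.0005
grasp_force: 0.0
```

```bash
python3 - <<'E'
from h import *
go(.599,.2375,.027,2.9)
E
```

```text
t 81.2 pos [0.4214 0.2311 0.0271] yaw 2.9 q7 -0.44 F [-0.4 -0.3  0.3] gap 0.0005 gf 0.0
  shift now m [-0.0027  0.1777  0.0005] turn units [ 0.02 -0.02  0.  ] | shift after turn [-2.600e-03  1.777e-01  1.000e-04]
```

>>> drive_tool(increments=[[[0,0.01,0],[0,0,0]],[[0,0.01,0],[0,0,0]],[[0,0.01,0],[0,0,0]],[[0,0.01,0],[0,0,0]],[[0,0.01,0],[0,0,0]],[[0,0.01,0],[0,0,0]],[[0,0.01,0],[0,0,0]],[[0,0.01,0],[0,0,0]],[[0,0.01,0],[0,0,0]],[[0,0.01,0],[0,0,0]],[[0,0.01,0],[0,0,0]],[[0,0.01,0],[0,0,0]],[[0,0.01,0],[0,0,0]],[[0,0.01,0],[0,0,0]],[[0,0.006,0],[0,0,0]],[[0,0.004,0],[0,0,0]],[[0,0,0],[0,0,0]],[[0,0,0],[0,0,0]]])

```text
time: 82.95
ee_pos: [0.5693, 0.2392, 0.0271]
ee_rot: [-0.0, 0.688, 0.725, 0.001]
force: [-0.6, 0.3, -0.3]
finger_gap: 0.0004
grasp_force: 0.0
```

```bash
python3 - <<'E'
from h import *
go(.599,.2375,.027,2.9)
w=cam('wrist');hsv=cv2.cvtColor(w['color'],cv2.COLOR_RGB2HSV);m=(hsv[...,1]<70)&(hsv[...,2]>75)
for v in (120,150,180,):
    u=np.where(m[v,300:520])[0]+300; r=np.split(u,np.where(np.diff(u)>1)[0]+1); rr=[(int(x[0]),int(x[-1])) for x in r if len(x)>3];print(v,rr, onz(w,[[(rr[0][0]+rr[0][1])/2,v]],.062).round(4))
E
```

```text
t 83.0 pos [0.5693 0.2392 0.0271] yaw 3.0 q7 -0.36 F [-0.6  0.3 -0.3] gap 0.0004 gf 0.0
  shift now m [-0.0032  0.0296  0.0001] turn units [ 0.   -0.02  0.02] | shift after turn [-0.0032  0.0296  0.0001]
120 [(421, 519)] [[0.6295 0.3058 0.062 ]]
150 [(356, 381), (419, 457), (459, 519)] [[0.5886 0.2911 0.062 ]]
180 [(355, 380), (425, 429), (431, 451), (456, 461), (463, 514)] [[0.5893 0.2782 0.062 ]]
```

>>> drive_tool(increments=[[[0,0.006,0],[0,0,0]],[[0,0.006,0],[0,0,0]],[[0,0.005,0],[0,0,0]],[[0,0.005,0],[0,0,0]],[[0,0.003,0],[0,0,0]],[[0,0.002,0],[0,0,0]],[[0,0,0],[0,0,0]],[[0,0,0],[0,0,0]]])

```text
time: 83.8
ee_pos: [0.5965, 0.2399, 0.0271]
ee_rot: [-0.0, 0.688, 0.725, 0.001]
force: [-0.3, -0.2, -0.5]
finger_gap: 0.0003
grasp_force: 0.0
```

>>> drive_tool(increments=[[[0,0.002,0],[0,0,0]],[[0,0.002,0],[0,0,0]],[[0,0.002,0],[0,0,0]],[[0,0,0],[0,0,0]]])

```text
time: 84.2
ee_pos: [0.6026, 0.2404, 0.027]
ee_rot: [-0.0, 0.688, 0.725, 0.001]
force: [0.9, -0.4, 0.6]
finger_gap: 0.0007
grasp_force: 0.1
```

>>> drive_tool(increments=[[[0,0.002,0],[0,0,0]],[[0,0.001,0],[0,0,0]],[[0,0,0],[0,0,0]]])

```text
time: 84.5
ee_pos: [0.6026, 0.2404, 0.027]
ee_rot: [-0.002, 0.688, 0.725, -0.002]
force: [-5.3, -0.5, 4.5]
finger_gap: 0.0005
grasp_force: 3.3
```

>>> drive_tool(increments=[[[0,0.002,0],[0,0,0]],[[0,0.001,0],[0,0,0]],[[0,0,0],[0,0,0]]])

```text
time: 84.8
ee_pos: [0.6025, 0.2403, 0.0269]
ee_rot: [-0.004, 0.688, 0.726, -0.004]
force: [-12.0, -1.5, 10.3]
finger_gap: 0.0004
grasp_force: 6.5
```

>>> drive_tool(increments=[[[0,-0.008,0],[0,0,0]],[[0,-0.015,0],[0,0,0]],[[0,-0.02,0],[0,0,0]],[[0,-0.02,-0.02],[0,0,0]],[[0,0,-0.03],[0,0,0]],[[0,0,-0.03],[0,0,0]],[[0,0,-0.03],[0,0,0]],[[0,0,-0.03],[0,0,0]],[[0,0,0],[0,0,0]],[[0,0,0],[0,0,0]],[[0,0,0],[0,0,0]]])

```text
time: 85.9
ee_pos: [0.5446, 0.2371, 0.1659]
ee_rot: [-0.001, 0.688, 0.725, -0.0]
force: [-0.3, -0.4, 0.3]
finger_gap: 0.0004
grasp_force: 0.0
```

```bash
python3 - <<'E'
from h import *
go(.599,.2375,.027,2.9)
w=cam('wrist');hsv=cv2.cvtColor(w['color'],cv2.COLOR_RGB2HSV);m=(hsv[...,1]<70)&(hsv[...,2]>75)
for v in (150,170,190):
    u=np.where(m[v,300:620])[0]+300; r=np.split(u,np.where(np.diff(u)>1)[0]+1); rr=[(int(x[0]),int(x[-1])) for x in r if len(x)>3];print(v,rr, onz(w,[[(rr[0][0]+rr[0][1])/2,v]],.062).round(4))
h=hsv[170,300:560];print('sat',h[::6,1].tolist())
s=cam('side');print('crate');steel(s)
E
```

```text
t 85.9 pos [0.5446 0.2371 0.1659] yaw 3.0 q7 -0.38 F [-0.3 -0.4  0.3] gap 0.0004 gf 0.0
  shift now m [-0.0026  0.0545  0.1388] turn units [-0.01 -0.01  0.02] | shift after turn [-0.0024  0.0543  0.1389]
150 [(405, 417), (434, 448), (450, 483), (492, 619)] [[0.6215 0.2709 0.062 ]]
170 [(403, 416), (432, 480), (485, 619)] [[0.6224 0.2539 0.062 ]]
190 [(401, 414), (430, 446), (448, 483), (485, 619)] [[0.6229 0.2363 0.062 ]]
sat [90, 90, 91, 89, 87, 91, 91, 86, 89, 90, 86, 90, 88, 88, 89, 89, 86, 82, 18, 14, 87, 91, 51, 0, 7, 6, 10, 12, 15, 15, 10, 13, 16, 23, 18, 18, 16, 15, 20, 23, 21, 21, 18, 21]
crate
blob [333, 277, 38, 10, 246] c 0.579 -0.163 size 0.092 0.02 ang -12.5
blob [291, 289, 33, 16, 233] c 0.463 -0.168 size 0.079 0.03 ang 0.8
blob [307, 311, 25, 18, 197] c 0.469 -0.233 size 0.047 0.046 ang -87.0
blob [369, 341, 31, 17, 288] c 0.577 -0.355 size 0.064 0.024 ang -2.6
```

```bash
python3 -c "
from rig import bot
print(bot.sign_off())"
```

```text
the job is handed in; nothing more can be done
None
```

All three bow handles are in the wide compartment (one lying on its side), all three knobs are in the narrow one, the drawer is fully shut, the hinge, strap, bolt and corner iron are still in the crate, and the job is handed in.

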